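# Stow the chasing punches in order and close the keeper

### The arm

A 6-joint arm with a two-finger parallel gripper is mounted at the origin on the work surface. World frame = base frame: x ahead of the robot, y to its left, z up, the work surface at z = 0. Lengths are in m, angles in rad, forces in N, time in s.
With the tool pointing down it reaches from about 0.375 to 0.975 m from the base axis. Payload 3.8 kg.
Tool frame: the origin (TCP) lies at the centre of the arm's flange, where the gripper is bolted on; the fingertips stand 173 mm ahead of it and the grasp point (between the pads) lies 155 mm ahead of it (r.grip_point_offset is the distance from the TCP to the grasp point, in m); z points along the fingers, y is the direction in which the jaws open and shut (so a half turn about z gives the same grasp; the last joint's range is limited). The gripper opens to 85 mm and grips with 20 to 120 N. Pads are 22 mm wide; open, the fingers measure 114 mm over their backs; the gripper's body (76 mm by 85 mm) begins 54 mm behind the grasp point. The pads swing forward as they close: fully open they stand 13 mm farther back than shut.
Start: joints at [-1.161, 0.264, 1.604, -0, 1.274, -0.037], TCP at [0.292, -0.609, 0.405] pointing down, gripper open.
Joint ranges: [-2.63, 2.63], [-0.94, 2.18], [0.31, 2.57], [-1.31, 4.45], [0, 2.66], [-2.55, 2.55]. Speed limits (rad/s): [2.57, 2.57, 3.14, 3.14, 3.14, 3.14].

### API

Orientations are given as a unit quaternion [x, y, z, w].
In Python, from station import r, camera gives the robot as it stands. The module is installed in compiled form; this text tells all that it offers.
- The arm moves only by the tool arm_command, never from a script. Its argument "steps" is a list of rows, each an object of numbers: "dx", "dy", "dz": the shift along the tool's x, y, z in units of 0.2 m (1.0 is 0.2 m); "wx", "wy", "wz": the turn, a rotation vector about the tool's x, y, z in units of 45 degrees (1.0 is 45 degrees). A call has exactly 10 rows; each row is the pose to reach, as a shift and turn from the pose measured when the call began, along the tool's axes at that moment; what a row does not reach only later rows make up. A row lasts 1/12 s, in which the tool goes at most 41.7 mm and 7.16 degrees, less where a joint would pass 70% of its speed; a pose out of reach is approached as far as the arm can. A call with a number of a shift or a turn outside -1 to 1 is refused whole. A call with a gripper value outside its range is refused whole. "claw" is the closure, from 0 (fully open) to 1 (shut), set as the call begins (left out, the last holds). The fingers move at their own pace and stop on an object; "newtons" is the grip in N (left out, the last holds). Time passes only in rows, so rows that repeat a pose let the fingers close, or fill a call up. It gives the time, the measured TCP pose, the force and the opening at its end, in the units of the state.
- r.read_state(): the state, without advancing time (a new reading comes with each control period).
- camera(name): name is "scene" or "top" or "wrist"; returns a dict with "img" (480x640x3 uint8, red, green, blue), "z_map" (480x640 float32, m along the optical axis (not along the pixel's ray), 0 where there is no reading), "camera_matrix" (3x3 intrinsics, pixels), "distortion" ([k1, k2, p1, p2, k3] as OpenCV has them; the pictures are not rectified), "view" (4x4, takes a point from world to camera coordinates). Camera axes: x right, y up, looking along -z (the intrinsics and any distortion apply to the point x, -y, -z); pixel columns grow to the right and rows downward; lengths in m; the calibration is good to about 2 mm. A picture is of the moment at which its call begins.
- r.finish_job(): hands the job in, once; it reports no verdict.
The state is a dict: "t": time; "joint_positions": joint angles; "qvel": joint speeds; "joint_torque": joint torques, N m; "tool_pos": TCP position; "ee_rot": TCP orientation; "wrist_force": force on the tool from outside, world axes, zero at the start; "moment": the same for the moment, N m; "grip_width": finger opening in m.
Only numpy, scipy, OpenCV 4.12 (cv2) and the standard library are available. Lean on these libraries where they do the work, as an engineer would, in place of code of your own. Each camera call takes 0.05 s, during which the arm holds its last target.

### The job

Put the engraver's punches from the timber block away in the sloping rack, one after the other: first the red one in the rest with one dot, then the yellow one in the rest with two dots, then the blue one in the rest with three, each with its flat head fully home in the socket, its tapered end up in the notch, and let go before the next. Then swing the brass keeper down over them until it is fully closed, and leave the bowl, the hammer and the jar where they are.

Things in the scene. Friction and masses are not known exactly. Their poses are not given: they have to be found in the camera images.
- punch_red: loose steel chasing punch with a red sleeve, 150 mm long, 12 mm square, 120 g, lying flat on the block. Origin: centre of its underside at mid-length; +x runs along it to the tapered tip (last 22 mm), -x to the flat head. The sleeve covers x = -40 to +10 mm and is the place to grip; the centre of mass is at about x = -10 mm
- punch_red_head (a point): centre of the flat head end of the red punch (x = -75 mm, 6 mm above its underside)
- punch_red_tip (a point): point of the tapered tip of the red punch (x = +75 mm)
- punch_yellow: loose steel chasing punch with a yellow sleeve, 150 mm long, 12 mm square, 120 g, lying flat on the block. Origin: centre of its underside at mid-length; +x runs along it to the tapered tip (last 22 mm), -x to the flat head. The sleeve covers x = -40 to +10 mm and is the place to grip; the centre of mass is at about x = -10 mm
- punch_yellow_head (a point): centre of the flat head end of the yellow punch (x = -75 mm, 6 mm above its underside)
- punch_yellow_tip (a point): point of the tapered tip of the yellow punch (x = +75 mm)
- punch_blue: loose steel chasing punch with a blue sleeve, 150 mm long, 12 mm square, 120 g, lying flat on the block. Origin: centre of its underside at mid-length; +x runs along it to the tapered tip (last 22 mm), -x to the flat head. The sleeve covers x = -40 to +10 mm and is the place to grip; the centre of mass is at about x = -10 mm
- punch_blue_head (a point): centre of the flat head end of the blue punch (x = -75 mm, 6 mm above its underside)
- punch_blue_tip (a point): point of the tapered tip of the blue punch (x = +75 mm)
- block: fixed light timber block 200 (x) x 240 (y) x 50 mm high on which the punches lie side by side, tips away from the robot; origin: centre of its underside
- rack: fixed wooden rack, 196 mm wide: a board sloping at 35 degrees, low edge towards the robot (-x), high edge away (+x). Origin: on the table, middle of the 170 x 196 mm base. The board's top face starts at x = -75, z = 24 mm and runs 182 mm up the slope. On it stand three dark rests side by side at y = +60, 0, -60 mm, in an order that differs from day to day
- rest1_head (a point): where the centre of the punch's head lies when home in the rest with one white dot on its socket; axes as the rack. Socket: 31 mm wide block low on the slope, top 50 mm above the board, with a pocket 19 wide, 20 high, 22 mm deep that opens up the slope; this point is at its floor. At home the punch's underside is 24 mm above the board (parallel to it)
- rest1_tip (a point): where the punch's tip lies when home in rest 1, 150 mm up the slope from rest1_head. 34 mm before it stands the notched post: 31 wide, 12 mm thick, open-topped notch 19 mm wide, cheeks 40 mm above the board. Between socket and post 88 mm are free for the fingers, with only the board below
- rest2_head (a point): where the centre of the punch's head lies when home in the rest with two white dots on its socket; axes as the rack. Socket: 31 mm wide block low on the slope, top 50 mm above the board, with a pocket 19 wide, 20 high, 22 mm deep that opens up the slope; this point is at its floor. At home the punch's underside is 24 mm above the board (parallel to it)
- rest2_tip (a point): where the punch's tip lies when home in rest 2, 150 mm up the slope from rest2_head. 34 mm before it stands the notched post: 31 wide, 12 mm thick, open-topped notch 19 mm wide, cheeks 40 mm above the board. Between socket and post 88 mm are free for the fingers, with only the board below
- rest3_head (a point): where the centre of the punch's head lies when home in the rest with three white dots on its socket; axes as the rack. Socket: 31 mm wide block low on the slope, top 50 mm above the board, with a pocket 19 wide, 20 high, 22 mm deep that opens up the slope; this point is at its floor. At home the punch's underside is 24 mm above the board (parallel to it)
- rest3_tip (a point): where the punch's tip lies when home in rest 3, 150 mm up the slope from rest3_head. 34 mm before it stands the notched post: 31 wide, 12 mm thick, open-topped notch 19 mm wide, cheeks 40 mm above the board. Between socket and post 88 mm are free for the fingers, with only the board below
- keeper (a joint): hinge angle (rad) of the brass keeper: 0 = closed, lying along the slope over the punches; about 2.35 to 2.8 = swung open, standing up. It stays where it is left (about 1 to 2 N at the bar moves it); range 0 to 2.9
- keeper_bar (a point): middle of the keeper's 10 x 10 mm cross bar, 184 mm long across the rack (y), carried by an arm at each end 62 mm from the hinge axis; its -x axis points from the hinge to the bar and +z is the side that is uppermost when closed. Closed, the bar lies across the punches with 3 mm to spare, between the sockets and the notched posts
- keeper_hinge (a point): middle of the keeper's hinge axis, which runs across the rack (its y) near the top of the slope, 44 mm above the board
- bowl: small loose brass bowl, 100 mm across, 45 mm high, beyond the work; leave alone. Origin: centre of its underside
- hammer: chasing hammer, 220 mm long, lying loose to the right of the rack; leave alone
- tin: clay-coloured jar with a dark lid, 70 mm across, 70 mm high, to the left of the block; leave alone. Origin: centre of its underside
Not all that is in view belongs to the job. Leave any orange look-alike of the punch_red alone. What is shaped like the punch_blue but black is not meant.

How it is judged:
On the way, in this order (a step that is already met when the one before it is completed fails the run):
1. the red punch lies fully home in rest 1 and is let go (distance between punch_red_head and rest1_head below 0.01 m and distance between punch_red_tip and rest1_tip below 0.014 m and contact force between the fingers and punch_red below 0.2 N), for 0.2 s.
2. the yellow punch lies fully home in rest 2 and is let go (distance between punch_yellow_head and rest2_head below 0.01 m and distance between punch_yellow_tip and rest2_tip below 0.014 m and contact force between the fingers and punch_yellow below 0.2 N), for 0.2 s.
3. the blue punch lies fully home in rest 3 and is let go (distance between punch_blue_head and rest3_head below 0.01 m and distance between punch_blue_tip and rest3_tip below 0.014 m and contact force between the fingers and punch_blue below 0.2 N), for 0.2 s.
4. the keeper is closed (value of joint keeper below 0.1 rad), for 0.2 s.
At the end, for the whole second after the job is handed in: Red, yellow and blue punches lie at rest and released in the rests with one, two and three dots, each head within 10 mm and each tip within 14 mm of its home point, and the keeper is closed (under 0.1 rad) (all of step 1 and all of step 2 and all of step 3 and value of joint keeper below 0.1 rad and linear speed of each of punch_red, punch_yellow, punch_blue below 0.02 m/s); the robot touches nothing.
It fails at once if the bowl is moved more than 20 mm (distance of bowl from where it was at the start of the episode above 0.02 m).
It fails at once if the hammer is moved more than 20 mm (distance of hammer from where it was at the start of the episode above 0.02 m).
It fails at once if the tin is moved more than 20 mm (distance of tin from where it was at the start of the episode above 0.02 m).
It also fails if it takes over 72 s, if anything falls off the work surface, if the arm or the gripper's body presses on something with over 40 N, if the wrist force passes 120 N, or if a joint passes its speed limit or range.

## Working session

There is one attempt and no reset: what is moved stays moved. The work goes in short steps, Python scripts to look and compute and a tool call to move; the robot and the scene stay as the last step left them, time stands still between calls to the robot, and variables do not carry over. Pictures are saved under pics/ and viewed, and the job is handed in when it is done.

Besides the shell and the picture viewer there is one more tool, called after ">>>" as a command line: name --argument value ..., lists and objects as JSON in quotes. arm_command: Moves the arm, as the interface text tells. Its arguments: {"type":"object","properties":{"steps":{"type":"array","items":{"type":"object","properties":{"dx":{"type":"number","minimum":-1,"maximum":1},"dy":{"type":"number","minimum":-1,"maximum":1},"dz":{"type":"number","minimum":-1,"maximum":1},"wx":{"type":"number","minimum":-1,"maximum":1},"wy":{"type":"number","minimum":-1,"maximum":1},"wz":{"type":"number","minimum":-1,"maximum":1}}}},"claw":{"type":"number"},"newtons":{"type":"number"}},"required":["steps"]}

```bash
mkdir -p pics; ls; python3 - <<'E'
from station import r,camera
import cv2,numpy as np
s=r.read_state();print(s)
for n in ["scene","top"]:
    c=camera(n);cv2.imwrite(f"pics/{n}0.png",c["img"][:,:,::-1]);np.savez(f"{n}0.npz",**{k:np.array(v) for k,v in c.items()})
    print(n,c["camera_matrix"],c["distortion"],c["view"])
E
```

```text
pics
{'t': 0.0, 'joint_positions': array([-1.16089508e+00,  2.64736522e-01,  1.60539769e+00, -1.55012426e-05,
        1.27371419e+00, -3.68792377e-02]), 'qvel': array([-9.50704679e-06, -1.08613869e-03, -1.62927066e-04, -1.01012946e-04,
       -5.52491489e-04, -1.99949704e-04]), 'joint_torque': array([ 2.14755033e-03, -5.15109265e+01, -3.67307746e+01,  1.77837410e-04,
        1.29146985e-02, -2.13239832e-05]), 'tool_pos': array([ 0.2915097 , -0.60841219,  0.40336002]), 'ee_rot': array([ 9.75150866e-01,  2.21538973e-01, -2.16423787e-04, -1.10694137e-03]), 'wrist_force': array([-0.38525315,  0.13762141,  0.06481179]), 'moment': array([0.0205783 , 0.02967668, 0.04624155]), 'grip_width': 0.08563672921591849}
scene [[444.1950626    0.         317.28044127]
 [  0.         444.1950626  240.52739236]
 [  0.           0.           1.        ]] [-0.01476803  0.          0.          0.          0.        ] [[-0.64231202  0.76634312  0.01238902  0.32006382]
 [-0.58734202 -0.50253814  0.63441687  0.27245507]
 [ 0.49240696  0.40021699  0.77289181 -1.66149933]
 [ 0.          0.          0.          1.        ]]
top [[587.90674097   0.         322.80705902]
 [  0.         587.90674097 238.08675646]
 [  0.           0.           1.        ]] [-0.00372707  0.          0.          0.          0.        ] [[ 0.02661589 -0.99946523  0.01899578 -0.00323472]
 [ 0.98430177  0.02951926  0.17400757 -0.57705402]
 [-0.17447526  0.01406621  0.98456108 -1.32556094]
 [ 0.          0.          0.          1.        ]]
```

View pics/scene0.png

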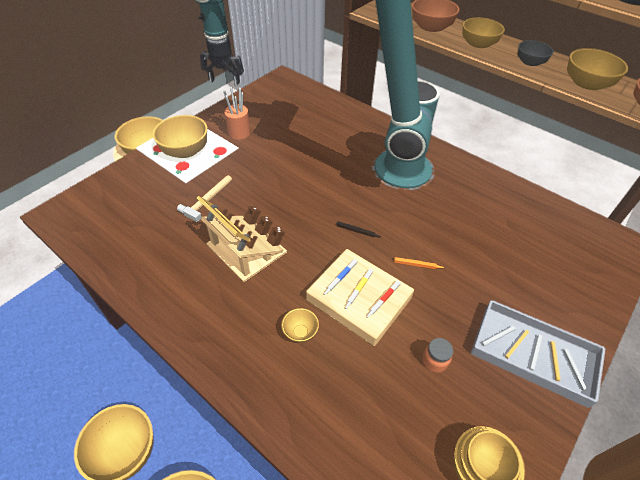

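View pics/top0.png

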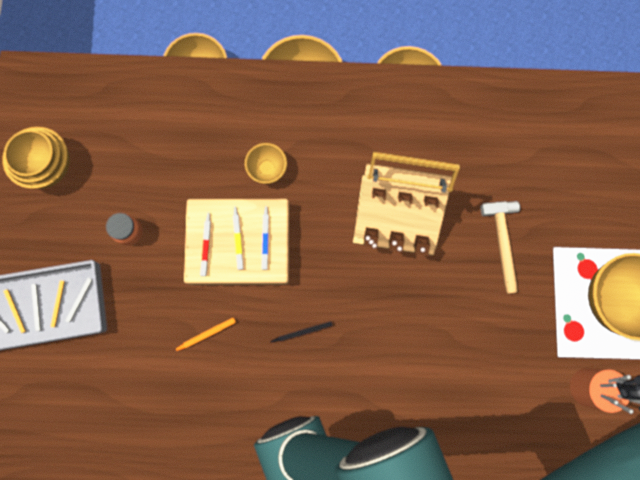

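```bash
python3 - <<'E'
import cv2
a=cv2.imread("pics/top0.png");s=cv2.imread("pics/scene0.png")
cv2.imwrite("pics/c1.png",cv2.resize(a[140:265,345:475],None,fx=5,fy=4.6,interpolation=cv2.INTER_CUBIC))
cv2.imwrite("pics/c2.png",cv2.resize(a[190:290,175:300],None,fx=6,fy=6,interpolation=cv2.INTER_CUBIC))
cv2.imwrite("pics/c3.png",cv2.resize(s[170:290,160:310],None,fx=5,fy=5,interpolation=cv2.INTER_CUBIC))
E
```

```text
(no output)
```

View pics/c1.png

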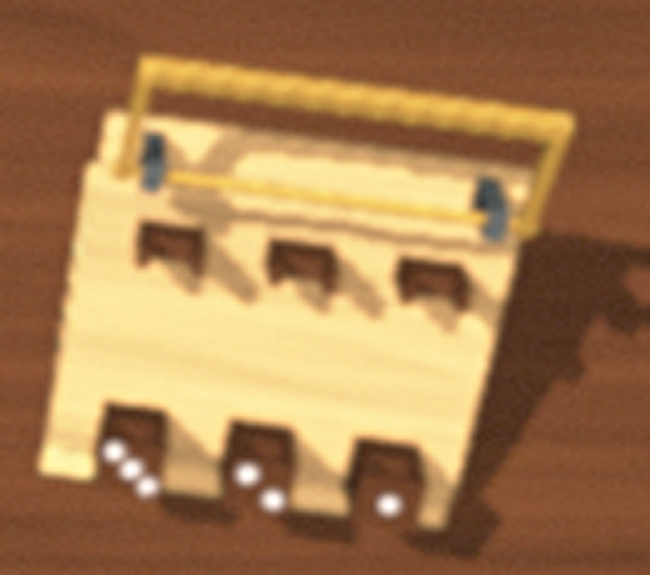

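View pics/c2.png

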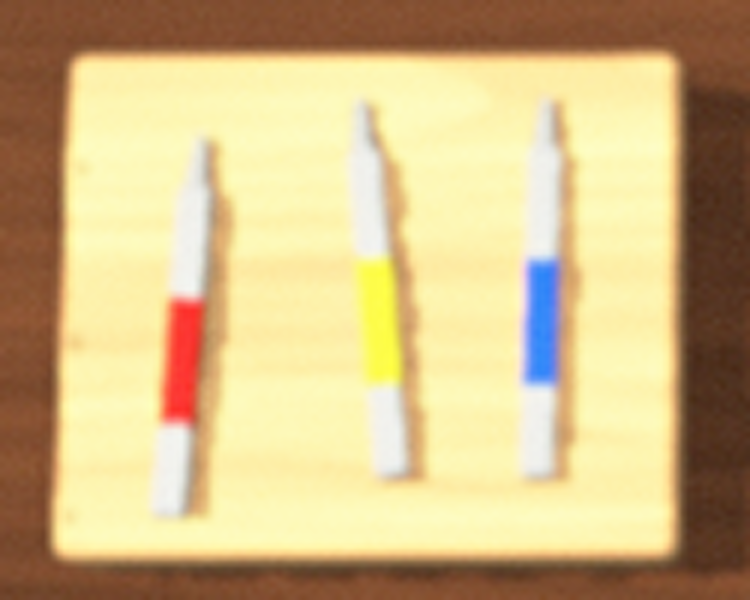

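View pics/c3.png

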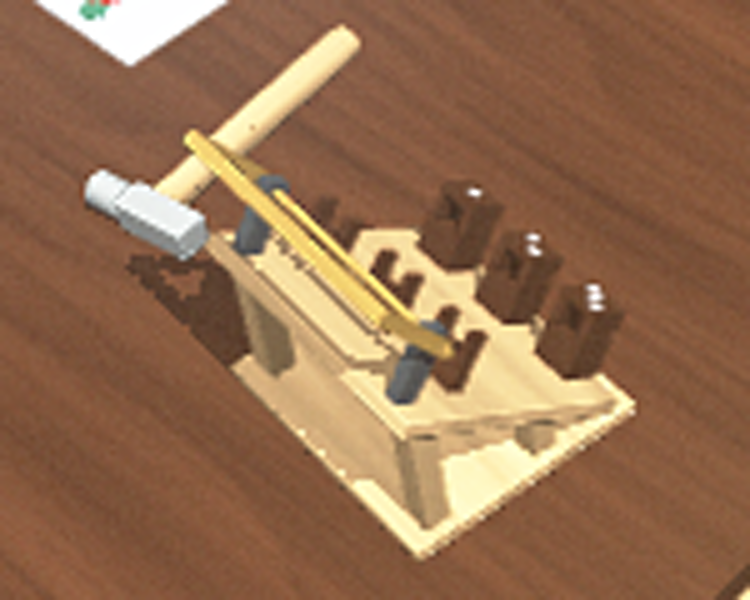

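```bash
cat > lib.py <<'E'
import numpy as np,cv2
from scipy.spatial.transform import Rotation as R
def cloud(c):
    K=c["camera_matrix"];h,w=c["z_map"].shape
    u,v=np.meshgrid(np.arange(w),np.arange(h))
    p=cv2.undistortPoints(np.stack([u,v],-1).reshape(-1,1,2).astype(float),K,c["distortion"]).reshape(h,w,2)
    z=c["z_map"].astype(float)
    P=np.stack([p[...,0]*z,-p[...,1]*z,-z],-1)
    V=c["view"]; return (P-V[:3,3])@V[:3,:3]
def ray(c,uv):
    uv=np.array(uv,float).reshape(-1,1,2)
    p=cv2.undistortPoints(uv,c["camera_matrix"],c["distortion"]).reshape(-1,2)
    d=np.c_[p[:,0],-p[:,1],-np.ones(len(p))]@c["view"][:3,:3]
    o=-c["view"][:3,:3].T@c["view"][:3,3]
    return o,d
def onz(c,uv,z):
    o,d=ray(c,uv); return o+d*((z-o[2])/d[:,2])[:,None]
def proj(c,P):
    V=c["view"];q=np.atleast_2d(P)@V[:3,:3].T+V[:3,3]
    q=q*[1,-1,-1]
    return cv2.projectPoints(q.reshape(-1,1,3),np.zeros(3),np.zeros(3),c["camera_matrix"],c["distortion"])[0].reshape(-1,2)
c35,s35=np.cos(np.radians(35)),np.sin(np.radians(35))
def rackpt(s,y,n): return np.array([-.075+s*c35-n*s35,y,.024+s*s35+n*c35])
E
python3 - <<'E'
from lib import *
t=dict(np.load("top0.npz"));s=dict(np.load("scene0.npz"))
P=cloud(t)
def q(x,y,z=None):
    u=[175+x/6-.42,190+y/6-.42]
    return onz(t,[u],z)[0]
print("blockz",P[200:205,200:210,2].mean())
for n,h,tp in [("red",(169,515),(204,140)),("yel",(394,475),(361,103)),("blu",(537,475),(546,102))]:
    H=q(*h,.062);T=q(*tp,.056);d=T-H
    print(n,H,T,np.linalg.norm(d[:2]),np.degrees(np.arctan2(d[1],d[0])))
for x,y in [(72,55),(678,55),(678,560),(55,555)]: print(q(x,y,.05))
print("jar",P[225,120],"bowl",P[165,266])
# board plane
m=np.zeros(P.shape[:2],bool);m[205:230,372:430]=1
X=P[m];c=X.mean(0);print(c);u,sv,vt=np.linalg.svd(X-c);print(vt[2],sv/len(X)**.5, np.degrees(np.arccos(abs(vt[2][2]))),np.degrees(np.arctan2(vt[2][1],vt[2][0])))
E
```

```text
blockz 0.04974651561829877
red [0.48001293 0.28543751 0.062     ] [0.62776448 0.28207463 0.056     ] 0.14778981928468599 -1.3038479569560248
yel [0.49782189 0.20069491 0.062     ] [0.64443739 0.22178622 0.056     ] 0.14812478128926396 8.186099542620878
blu [0.49940548 0.14613328 0.062     ] [0.64707685 0.14958625 0.056     ] 0.14771172890313886 1.3394883225148144
[0.66162689 0.33697114 0.05      ]
[0.66906284 0.09896667 0.05      ]
[0.46955204 0.09157336 0.05      ]
[0.46464699 0.33030603 0.05      ]
jar [0.58993811 0.48071586 0.07067803] bowl [0.76406432 0.15758057 0.00484475]
[ 0.62963942 -0.16669984  0.06559974]
[-0.98668798 -0.02492812 -0.16070289] [0.05229926 0.03873538 0.01664918] 80.75230307583249 -178.5527620254614
```

```bash
cat >> lib.py <<'E'
def tool(yaw,tilt=0):
    # yaw deg of tool x in world; tilt deg: tool leaned so z=(sin t,0,-cos t) in yawed frame
    return R.from_euler('z',yaw,degrees=True)*R.from_euler('y',-tilt,degrees=True)*R.from_euler('x',180,degrees=True)
def plan(st,p,Rt):
    R0=R.from_quat(st["ee_rot"]);d=R0.inv().apply(np.array(p)-st["tool_pos"])/.2
    w=(R0.inv()*Rt).as_rotvec()/(np.pi/4)
    print("D",d.round(4),"W",w.round(4),"maxmm",abs(d).max()*200)
E
python3 - <<'E'
from lib import *
from station import r,camera
c=camera("wrist");cv2.imwrite("pics/w0.png",c["img"][:,:,::-1])
s=r.read_state();R0=R.from_quat(s["ee_rot"])
V=c["view"];print("cam in tool",R0.inv().apply(-V[:3,:3].T@V[:3,3]-s["tool_pos"]),"look",R0.inv().apply(-V[2,:3]),"right",R0.inv().apply(V[0,:3]))
print(c["camera_matrix"])
print(tool(0,35).as_matrix())
plan(s,[.50,-.17,.40],tool(-6.4))
E
```

```text
cam in tool [ 0.07906293 -0.00041236  0.03188784] look [-3.09933299e-01 -1.56492681e-04  9.50758290e-01] right [-8.84482111e-05  9.99999987e-01  1.35764931e-04]
[[411.24479233   0.         327.30665916]
 [  0.         411.24479233 236.3267512 ]
 [  0.           0.           1.        ]]
[[ 8.19152044e-01 -7.02428547e-17  5.73576436e-01]
 [ 0.00000000e+00 -1.00000000e+00 -1.22464680e-16]
 [ 5.73576436e-01  1.00317193e-16 -8.19152044e-01]]
D [ 1.8873 -1.5269  0.021 ] W [-2.200e-03  5.000e-04  7.111e-01] maxmm 377.46991909909303
```

View pics/w0.png

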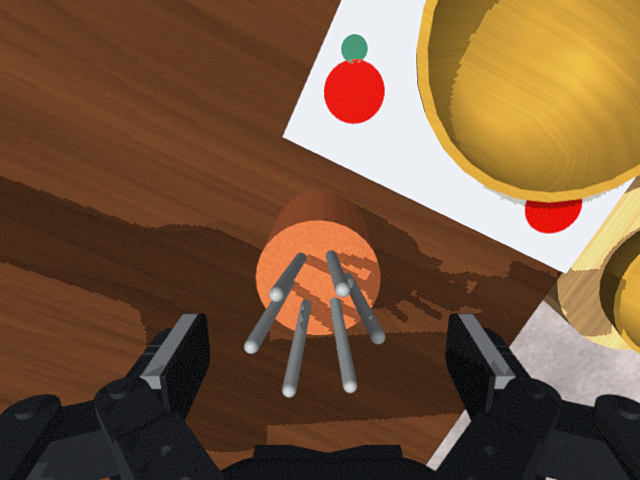

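>>> arm_command --steps '[{"dz": -0.15},{"dx": 0.14,"dy": -0.1,"dz": -0.15},{"dx": 0.3,"dy": -0.24,"dz": -0.1,"wz": 0.1},{"dx": 0.46,"dy": -0.38,"dz": -0.1,"wz": 0.25},{"dx": 0.62,"dy": -0.5,"wz": 0.4},{"dx": 0.78,"dy": -0.63,"wz": 0.55},{"dx": 0.94,"dy": -0.76,"wz": 0.71},{"dx": 1,"dy": -0.88,"wz": 0.71},{"dx": 1,"dy": -1,"wz": 0.71},{"dx": 1,"dy": -1,"wz": 0.71}]' --claw 0.4 --newtons 60

```text
validation failed for argument at $.st...
```

```bash
python3 - <<'E'
from lib import *
from station import r
s=r.read_state();print(s["t"],s["tool_pos"],s["grip_width"])
plan(s,[.50,-.17,.40],tool(-6.4))
E
```

```text
0.15 [ 0.291541   -0.60850199  0.40362603] 0.08523559891125217
D [ 1.8873 -1.5269  0.021 ] W [-2.200e-03  5.000e-04  7.111e-01] maxmm 377.46991909909303
```

>>> arm_command --steps '[{"dx": 0.0,"dy": 0.0,"dz": -0.15,"wx": 0.0,"wy": 0.0,"wz": 0.0},{"dx": 0.14,"dy": -0.1,"dz": -0.15,"wx": 0.0,"wy": 0.0,"wz": 0.0},{"dx": 0.3,"dy": -0.24,"dz": -0.1,"wx": 0.0,"wy": 0.0,"wz": 0.1},{"dx": 0.46,"dy": -0.38,"dz": -0.1,"wx": 0.0,"wy": 0.0,"wz": 0.25},{"dx": 0.62,"dy": -0.5,"dz": 0.0,"wx": 0.0,"wy": 0.0,"wz": 0.4},{"dx": 0.78,"dy": -0.63,"dz": 0.0,"wx": 0.0,"wy": 0.0,"wz": 0.55},{"dx": 0.94,"dy": -0.76,"dz": 0.0,"wx": 0.0,"wy": 0.0,"wz": 0.71},{"dx": 1.0,"dy": -0.88,"dz": 0.0,"wx": 0.0,"wy": 0.0,"wz": 0.71},{"dx": 1.0,"dy": -1.0,"dz": 0.0,"wx": 0.0,"wy": 0.0,"wz": 0.71},{"dx": 1.0,"dy": -1.0,"dz": 0.0,"wx": 0.0,"wy": 0.0,"wz": 0.71}]' --claw 0.4 --newtons 60

```text
t: 0.98
tool_pos: [0.3847, -0.3377, 0.4031]
ee_rot: [0.999, -0.054, -0.002, -0.002]
wrist_force: [-0.6, -0.1, -0.7]
grip_width: 0.0511
```

```bash
python3 - <<'E'
from lib import *
from station import r
s=r.read_state();print(s["t"],s["tool_pos"],s["grip_width"])
plan(s,[.50,-.17,.40],tool(-6.4))
E
```

```text
0.9833 [ 0.38471407 -0.33770553  0.40309795] 0.05107871334230121
D [ 0.4833 -0.8954  0.0179] W [-0.0058  0.0045  0.0055] maxmm 179.07845762738665
```

>>> arm_command --steps '[{"dx": 0.1,"dy": -0.18,"dz": 0.0,"wx": 0.0,"wy": 0.0,"wz": 0.0},{"dx": 0.2,"dy": -0.36,"dz": 0.0,"wx": 0.0,"wy": 0.0,"wz": 0.0},{"dx": 0.3,"dy": -0.54,"dz": 0.0,"wx": 0.0,"wy": 0.0,"wz": 0.0},{"dx": 0.4,"dy": -0.72,"dz": 0.0,"wx": 0.0,"wy": 0.0,"wz": 0.0},{"dx": 0.48,"dy": -0.9,"dz": 0.0,"wx": 0.0,"wy": 0.0,"wz": 0.0},{"dx": 0.48,"dy": -0.9,"dz": 0.0,"wx": 0.0,"wy": 0.0,"wz": 0.0},{"dx": 0.48,"dy": -0.9,"dz": 0.0,"wx": 0.0,"wy": 0.0,"wz": 0.0},{"dx": 0.48,"dy": -0.9,"dz": 0.0,"wx": 0.0,"wy": 0.0,"wz": 0.0},{"dx": 0.48,"dy": -0.9,"dz": 0.0,"wx": 0.0,"wy": 0.0,"wz": 0.0},{"dx": 0.48,"dy": -0.9,"dz": 0.0,"wx": 0.0,"wy": 0.0,"wz": 0.0}]'

```text
t: 1.82
tool_pos: [0.4989, -0.1704, 0.4034]
ee_rot: [0.998, -0.055, -0.002, -0.002]
wrist_force: [0.6, -0.2, 1.0]
grip_width: 0.051
```

```bash
python3 - <<'E'
from lib import *
from station import r,camera
c=camera("wrist");cv2.imwrite("pics/w1.png",c["img"][:,:,::-1]);np.savez("w1.npz",**{k:np.array(v) for k,v in c.items()})
s=r.read_state();print(s["t"],s["tool_pos"],s["grip_width"])
E
```

```text
1.8667 [ 0.4988686  -0.17044542  0.40353483] 0.05121029967228501
```

View pics/w1.png

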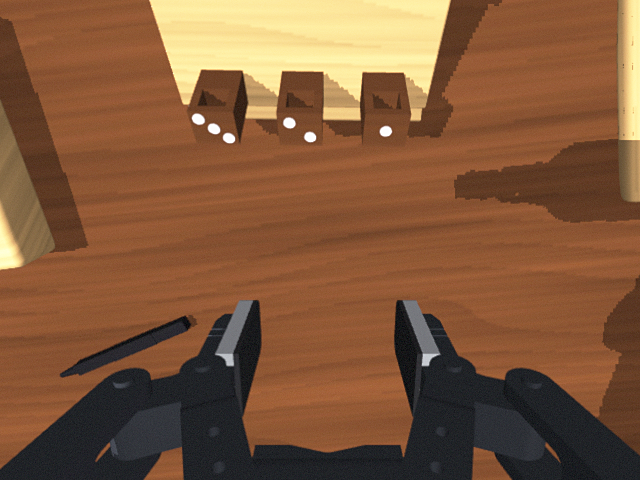

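>>> arm_command --steps '[{"dx": 0.18,"dy": 0.0,"dz": 0.0,"wx": 0.0,"wy": 0.0,"wz": 0.0},{"dx": 0.36,"dy": 0.0,"dz": 0.0,"wx": 0.0,"wy": 0.0,"wz": 0.0},{"dx": 0.55,"dy": 0.0,"dz": 0.0,"wx": 0.0,"wy": 0.0,"wz": 0.0},{"dx": 0.6,"dy": 0.0,"dz": 0.0,"wx": 0.0,"wy": 0.0,"wz": 0.0},{"dx": 0.6,"dy": 0.0,"dz": 0.0,"wx": 0.0,"wy": 0.0,"wz": 0.0},{"dx": 0.6,"dy": 0.0,"dz": 0.0,"wx": 0.0,"wy": 0.0,"wz": 0.0},{"dx": 0.6,"dy": 0.0,"dz": 0.0,"wx": 0.0,"wy": 0.0,"wz": 0.0},{"dx": 0.6,"dy": 0.0,"dz": 0.0,"wx": 0.0,"wy": 0.0,"wz": 0.0},{"dx": 0.6,"dy": 0.0,"dz": 0.0,"wx": 0.0,"wy": 0.0,"wz": 0.0},{"dx": 0.6,"dy": 0.0,"dz": 0.0,"wx": 0.0,"wy": 0.0,"wz": 0.0}]'

```text
t: 2.7
tool_pos: [0.6173, -0.1836, 0.4035]
ee_rot: [0.998, -0.055, -0.002, -0.002]
wrist_force: [-0.2, 1.0, -0.2]
grip_width: 0.0513
```

```bash
python3 - <<'E'
from lib import *
from station import r,camera
c=camera("wrist");cv2.imwrite("pics/w2.png",c["img"][:,:,::-1]);np.savez("w2.npz",**{k:np.array(v) for k,v in c.items()})
s=r.read_state();print(s["t"],s["tool_pos"],s["grip_width"])
E
```

```text
2.75 [ 0.6174703  -0.18355357  0.40359516] 0.05112357155599821
```

View pics/w2.png

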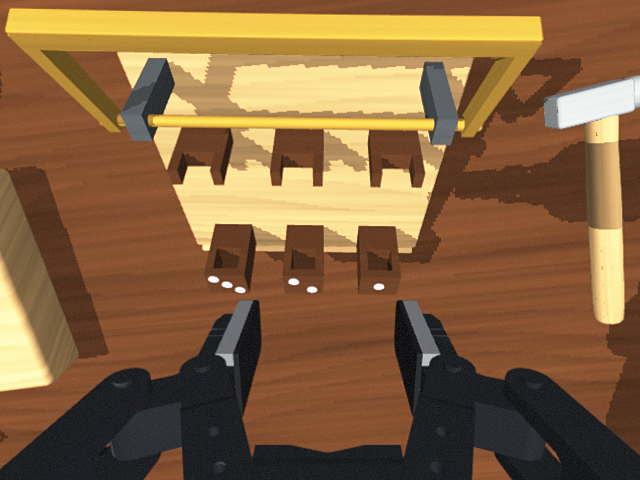

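```bash
python3 - <<'E'
import cv2
a=cv2.imread("pics/w2.png")
for n,(x,y) in {"s":(190,210),"p":(150,100)}.items():
    w=240 if n=="s" else 290; h=95
    k=800/w
    cv2.imwrite(f"pics/w2{n}.png",cv2.resize(a[y:y+h,x:x+w],None,fx=k,fy=k,interpolation=cv2.INTER_CUBIC))
E
```

```text
(no output)
```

View pics/w2s.png

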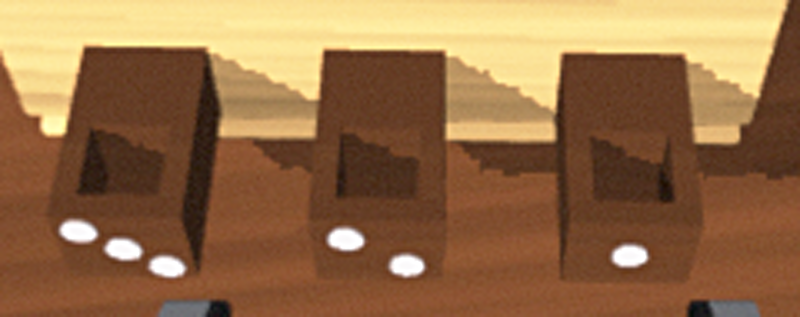

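View pics/w2p.png

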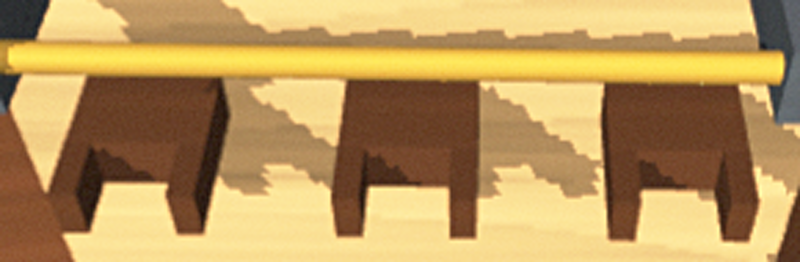

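```bash
cat > fit.py <<'E'
from lib import *
from scipy.optimize import least_squares
c=dict(np.load("w2.npz"))
ks=800/240;kp=800/290
S=lambda x,y:[190+(x+.5)/ks-.5,210+(y+.5)/ks-.5]
Q=lambda x,y:[150+(x+.5)/kp-.5,100+(y+.5)/kp-.5]
ob=[]
for y0,a in [(-.06,[(563,53),(687,55),(558,222),(702,226),(593,138),(668,140),(593,200),(668,203)]),(0,[(323,52),(445,52),(309,212),(446,218),(339,133),(417,133),(339,195),(417,197)]),(.06,[(84,47),(206,49),(48,213),(183,220)])]:
    m=[(.022,.0155,0),(.022,-.0155,0),(.022,.0155,.05),(.022,-.0155,.05),(.022,.0095,.024),(.022,-.0095,.024),(.022,.0095,.044),(.022,-.0095,.044)]
    for p,(ds,dy,n) in zip(a,m): ob.append((ds,y0+dy,n,*S(*p)))
for y0,a in [(-.06,[(611,240),(756,238)]),(0,[(335,236),(477,237)]),(.06,[(52,230),(204,233)])]:
    for p,dy in zip(a,(.0155,-.0155)): ob.append((.11,y0+dy,.04,*Q(*p)))
ob=np.array(ob)
def pts(v,o):
    x,y,yaw,h,dz=v
    P=np.array([rackpt(h+a,b,n) for a,b,n in o[:,:3]])
    return R.from_euler('z',yaw).apply(P)+[x,y,dz]
def res(v):
    return np.r_[(proj(c,pts(v,ob))-ob[:,3:]).ravel(), v[4]/.002]
if __name__=="__main__":
    f=least_squares(res,[.63,-.17,-.11,.02,0],loss='soft_l1')
    print(f.x,np.degrees(f.x[2]));print((proj(c,pts(f.x,ob))-ob[:,3:]).round(1))
    np.save("rack.npy",f.x)
    # overlay in top
    for nm in("top","scene"):
        t=dict(np.load(nm+"0.npz"));im=t["img"][:,:,::-1].copy()
        for o in ob: pass
        q=proj(t,pts(f.x,ob)); 
        E=np.array([[s,y,0] for s in(-f.x[3],.182-f.x[3]) for y in(-.098,.098)]);q2=proj(t,pts(f.x,E))
        im=cv2.resize(im,None,fx=4,fy=4,interpolation=cv2.INTER_CUBIC)
        for a in np.r_[q,q2]: cv2.circle(im,tuple(int(v*4+2) for v in a),2,(255,0,255),-1)
        x0,y0=(345,140) if nm=="top" else (160,160)
        cv2.imwrite(f"pics/ov_{nm}.png",im[y0*4:y0*4+560,x0*4:x0*4+640])
E
python3 fit.py
```

```text
[ 6.48734232e-01 -1.67528525e-01 -1.25497643e-01  1.02247142e-02
  6.77006376e-11] -7.190485299380704
[[-0.3 -0.4]
 [-0.3 -0.4]
 [ 3.4  0.4]
 [ 0.9 -0.1]
 [-0.8 -2.2]
 [ 0.5 -2.4]
 [ 0.4  0.5]
 [ 2.6 -0. ]
 [-0.1 -1.2]
 [ 0.4 -0.6]
 [-0.6  2.2]
 [-1.   1. ]
 [ 0.4 -1.9]
 [ 0.8 -1.5]
 [-1.2  0.7]
 [ 0.   0.5]
 [-0.5 -0.8]
 [ 0.2 -0.9]
 [-1.3  0.7]
 [-1.  -0.8]
 [-0.4  0.2]
 [-1.7  1.7]
 [ 0.4  0.1]
 [ 0.2  0.5]
 [ 3.5  0.6]
 [-0.1  0.4]]
```

View pics/ov_top.png

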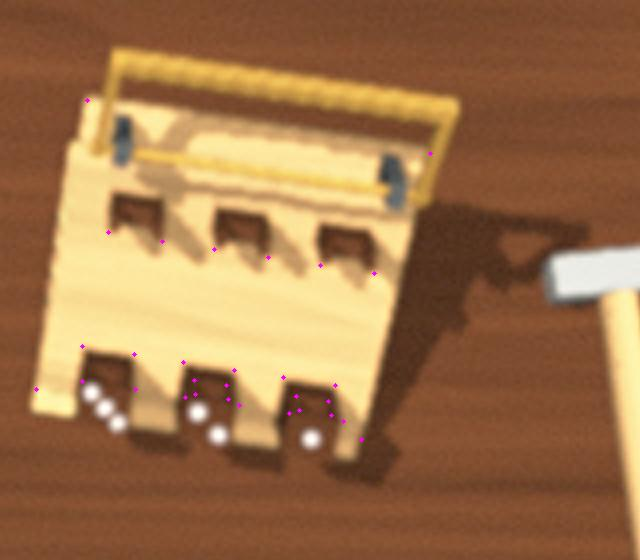

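View pics/ov_scene.png

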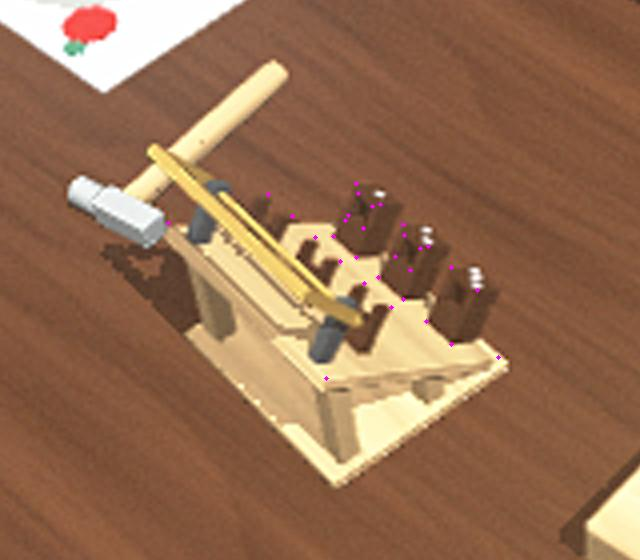

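```bash
sed -i 's/^ob=np.array(ob)/ob=np.array([o for o in ob if o[2]!=.024])/' fit.py; python3 fit.py; cat > chk.py <<'E'
from fit import *
v=np.load("rack.npy")
for nm in("w2","top0","scene0"):
    t=dict(np.load(nm+".npz"));P=cloud(t)
    L=R.from_euler('z',-v[2]).apply(P.reshape(-1,3)-[v[0],v[1],0])
    a=L-[-.075,0,.024]
    s=a[:,0]*c35+a[:,2]*s35;n=-a[:,0]*s35+a[:,2]*c35;y=L[:,1]
    h=v[3]
    m=(s>h+.04)&(s<h+.10)&(abs(y)<.09)&(abs(n)<.015);print(nm,"board n",np.median(n[m]),m.sum())
    # slope of plane
    for lo in(.04,.06,.08):
        k=m&(s>h+lo)&(s<h+lo+.02);print("  ",lo,np.median(n[k]))
    m=(n>.042)&(n<.058)&(s>h-.02)&(s<h+.015)&(abs(y)<.08);print(" socket top n",np.median(n[m]),m.sum())
    m=(n>.005)&(n<.02)&(abs(s-h-.022)<.008)&(abs(abs(abs(y)-.03)-.03)<.012);print(" mouth s-h",np.median(s[m])-h if m.any() else 0,m.sum())
    m=(n>.005)&(n<.02)&(abs(s-h-.122)<.006)&(abs(abs(abs(y)-.03)-.03)<.012);print(" post s-h",np.median(s[m])-h if m.any() else 0,m.sum())
    m=(n>.02)&(n<.045)&(s>h)&(s<h+.13)
    for y0 in(-.06,0,.06):
        k=m&(abs(y-y0)<.022);print("  rest y",y0,np.percentile(y[k],[2,98]).mean(),k.sum())
E
python3 chk.py
```

```text
[ 6.49220789e-01 -1.67563087e-01 -1.24166610e-01  9.71471425e-03
 -4.05036833e-10] -7.114222681528102
[[-0.2 -0.6]
 [-0.3 -0.7]
 [ 3.5  0.1]
 [ 1.  -0.5]
 [ 0.5  0.2]
 [ 2.6 -0.4]
 [-0.1 -1.4]
 [ 0.5 -0.8]
 [-0.5  2. ]
 [-0.9  0.8]
 [-1.1  0.5]
 [ 0.1  0.3]
 [-0.3 -0.9]
 [ 0.3 -1. ]
 [-1.1  0.6]
 [-0.8 -0.9]
 [-0.5 -0.1]
 [-1.8  1.3]
 [ 0.5 -0.1]
 [ 0.2  0.3]
 [ 3.6  0.5]
 [-0.   0.2]]
w2 board n -0.0002797255311513813 10222
   0.04 -0.00028135807511212377
   0.06 -0.000289733969955467
   0.08 -0.0002669997285142875
 socket top n 0.04972794977220077 1630
 mouth s-h 0.021184046034760793 1274
 post s-h 0.12113967447869918 1839
  rest y -0.06 -0.05951317772536545 2422
  rest y 0 8.775980569411274e-05 2272
  rest y 0.06 0.05983556449615807 2721
top0 board n 0.0003919188612269836 1801
   0.04 0.0004198991845005516
   0.06 0.00038313679649824156
   0.08 0.0003661059639667383
 socket top n 0.050046553390161744 360
 mouth s-h 0.020966423109566104 86
 post s-h 0.12102847366849108 75
  rest y -0.06 -0.0587482619543782 169
  rest y 0 0.0009606664662704968 168
  rest y 0.06 0.060830562839052 153
scene0 board n 7.375929887060671e-05 252
   0.04 0.00015863633408351972
   0.06 3.6361715306250375e-05
   0.08 8.018897204839504e-05
 socket top n 0.04965817229246611 98
 mouth s-h 0.022723171646687235 78
 post s-h 0.12218912899335845 19
  rest y -0.06 -0.05763580638012547 142
  rest y 0 0.002366098536960453 148
  rest y 0.06 0.06199902850030756 146
```

```bash
python3 - <<'E'
from lib import *
from station import r
v=np.load("rack.npy"); np.save("rack2.npy",[v[0]-.00000,v[1]+.0004,v[2],v[3]-.0006])
s=r.read_state();plan(s,[.58,.21,.40],tool(0))
E
```

```text
D [-0.4022 -1.9352  0.0272] W [-0.0055  0.0037 -0.1401] maxmm 387.04221580289885
```

>>> arm_command --steps '[{"dx": -0.04,"dy": -0.15,"dz": 0.0,"wx": 0.0,"wy": 0.0,"wz": -0.02},{"dx": -0.08,"dy": -0.35,"dz": 0.0,"wx": 0.0,"wy": 0.0,"wz": -0.04},{"dx": -0.12,"dy": -0.55,"dz": 0.0,"wx": 0.0,"wy": 0.0,"wz": -0.08},{"dx": -0.16,"dy": -0.75,"dz": 0.0,"wx": 0.0,"wy": 0.0,"wz": -0.1},{"dx": -0.2,"dy": -0.95,"dz": 0.0,"wx": 0.0,"wy": 0.0,"wz": -0.14},{"dx": -0.2,"dy": -1.0,"dz": 0.0,"wx": 0.0,"wy": 0.0,"wz": -0.14},{"dx": -0.2,"dy": -1.0,"dz": 0.0,"wx": 0.0,"wy": 0.0,"wz": -0.14},{"dx": -0.2,"dy": -1.0,"dz": 0.0,"wx": 0.0,"wy": 0.0,"wz": -0.14},{"dx": -0.2,"dy": -1.0,"dz": 0.0,"wx": 0.0,"wy": 0.0,"wz": -0.14},{"dx": -0.2,"dy": -1.0,"dz": 0.0,"wx": 0.0,"wy": 0.0,"wz": -0.14}]'

```text
t: 3.58
tool_pos: [0.5998, 0.0181, 0.4045]
ee_rot: [1.0, -0.001, -0.001, -0.002]
wrist_force: [-0.5, -0.5, 1.3]
grip_width: 0.0511
```

>>> arm_command --steps '[{"dx": -0.04,"dy": -0.19,"dz": 0.0,"wx": 0.0,"wy": 0.0,"wz": 0.0},{"dx": -0.08,"dy": -0.38,"dz": 0.0,"wx": 0.0,"wy": 0.0,"wz": 0.0},{"dx": -0.1,"dy": -0.57,"dz": 0.0,"wx": 0.0,"wy": 0.0,"wz": 0.0},{"dx": -0.12,"dy": -0.76,"dz": 0.0,"wx": 0.0,"wy": 0.0,"wz": 0.0},{"dx": -0.12,"dy": -0.93,"dz": 0.0,"wx": 0.0,"wy": 0.0,"wz": 0.0},{"dx": -0.12,"dy": -0.93,"dz": 0.0,"wx": 0.0,"wy": 0.0,"wz": 0.0},{"dx": -0.12,"dy": -0.93,"dz": 0.0,"wx": 0.0,"wy": 0.0,"wz": 0.0},{"dx": -0.12,"dy": -0.93,"dz": 0.0,"wx": 0.0,"wy": 0.0,"wz": 0.0},{"dx": -0.12,"dy": -0.93,"dz": 0.0,"wx": 0.0,"wy": 0.0,"wz": 0.0},{"dx": -0.12,"dy": -0.93,"dz": 0.0,"wx": 0.0,"wy": 0.0,"wz": 0.0}]'

```text
t: 4.42
tool_pos: [0.5765, 0.2025, 0.4052]
ee_rot: [1.0, -0.002, -0.001, -0.002]
wrist_force: [0.5, -0.6, -0.3]
grip_width: 0.0512
```

```bash
python3 - <<'E'
from lib import *
from station import r,camera
c=camera("wrist");cv2.imwrite("pics/w3.png",c["img"][:,:,::-1]);np.savez("w3.npz",**{k:np.array(v) for k,v in c.items()})
s=r.read_state();print(s["t"],s["tool_pos"],s["grip_width"])
E
```

```text
4.4667 [0.5764462  0.2026442  0.40525803] 0.051461352929426905
```

View pics/w3.png

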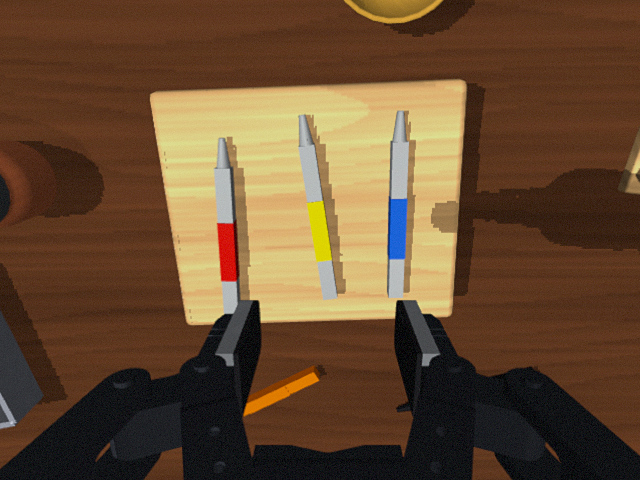

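```bash
python3 - <<'E'
from lib import *
c=dict(np.load("w3.npz"));im=c["img"].astype(int);r_,g,b=im[...,0],im[...,1],im[...,2]
M={"red":(r_>180)&(g<80)&(b<80),"yel":(r_>180)&(g>170)&(b<80),"blu":(b>170)&(r_<90)}
out={}
for k,m in M.items():
    m=m.astype(np.uint8);m[:180]=0;m[300:]=0;m[:,:190]=0;m[:,430:]=0
    v,u=np.nonzero(m);P=onz(c,np.c_[u,v],.062)
    ce=P.mean(0);w=np.linalg.svd(P[:,:2]-ce[:2],full_matrices=False)[2][0];w=w*np.sign(w[0])
    t=(P[:,:2]-ce[:2])@w
    out[k]=(ce[0],ce[1],np.degrees(np.arctan2(w[1],w[0])))
    print(k,len(u),ce,np.ptp(t),out[k][2])
for k,h,tp in[("red",None,(223,139)),("yel",(330,298),(302,116)),("blu",(396,297),(402,112))]:
    print(k,h and onz(c,[h],.06),onz(c,[tp],.056))
np.save("pun.npy",np.array([out[k] for k in M]))
E
```

```text
red 875 [0.53999271 0.28526107 0.062     ] 0.049041366207993084 -1.100896391864339
yel 959 [0.55749117 0.21044652 0.062     ] 0.04942860345310773 7.931928925828612
blu 952 [0.55931651 0.14821696 0.062     ] 0.04913134729762059 1.1258698623483763
red None [[0.6283478  0.28211996 0.056     ]]
yel [[0.49752543 0.20187178 0.06      ]] [[0.64476921 0.22225401 0.056     ]]
blu [[0.49833679 0.14632221 0.06      ]] [[0.6472461  0.14846716 0.056     ]]
```

```bash
python3 - <<'E'
from lib import *
from station import r
s=r.read_state();plan(s,[.540,.2853,.2255],tool(-1.1))
E
```

```text
D [-0.1814 -0.4093  0.9008] W [-0.0046  0.0036  0.0193] maxmm 180.15931866931908
```

>>> arm_command --steps '[{"dx": -0.05,"dy": -0.12,"dz": 0.1,"wx": 0.0,"wy": 0.0,"wz": 0.02},{"dx": -0.1,"dy": -0.24,"dz": 0.22,"wx": -0.005,"wy": 0.004,"wz": 0.02},{"dx": -0.15,"dy": -0.36,"dz": 0.35,"wx": -0.005,"wy": 0.004,"wz": 0.02},{"dx": -0.181,"dy": -0.409,"dz": 0.5,"wx": -0.005,"wy": 0.004,"wz": 0.02},{"dx": -0.181,"dy": -0.409,"dz": 0.65,"wx": -0.005,"wy": 0.004,"wz": 0.02},{"dx": -0.181,"dy": -0.409,"dz": 0.76,"wx": -0.005,"wy": 0.004,"wz": 0.02},{"dx": -0.181,"dy": -0.409,"dz": 0.84,"wx": -0.005,"wy": 0.004,"wz": 0.02},{"dx": -0.181,"dy": -0.409,"dz": 0.87,"wx": -0.005,"wy": 0.004,"wz": 0.02},{"dx": -0.181,"dy": -0.409,"dz": 0.88,"wx": -0.005,"wy": 0.004,"wz": 0.02},{"dx": -0.181,"dy": -0.409,"dz": 0.88,"wx": -0.005,"wy": 0.004,"wz": 0.02}]'

```text
t: 5.3
tool_pos: [0.5405, 0.2847, 0.2299]
ee_rot: [1.0, -0.01, 0.0, 0.0]
wrist_force: [0.1, 0.3, 0.0]
grip_width: 0.0512
```

```bash
python3 - <<'E'
from lib import *
from station import r,camera
c=camera("wrist");cv2.imwrite("pics/w4.png",c["img"][:,:,::-1])
s=r.read_state();plan(s,[.540,.2853,.225],tool(-1.1));print(s["tool_pos"])
E
```

```text
D [-0.0046 -0.0013  0.0288] W [-0.0005 -0.0023 -0.0018] maxmm 5.757903808771599
[0.54089761 0.28502708 0.23075944]
```

View pics/w4.png

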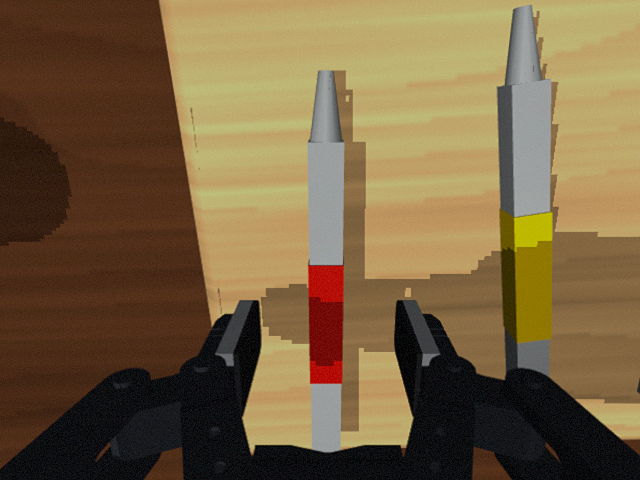

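>>> arm_command --steps '[{"dx": 0.0,"dy": 0.0,"dz": 0.012,"wx": 0.0,"wy": 0.0,"wz": 0.0},{"dx": 0.0,"dy": 0.0,"dz": 0.024,"wx": 0.0,"wy": 0.0,"wz": 0.0},{"dx": 0.0,"dy": 0.0,"dz": 0.024,"wx": 0.0,"wy": 0.0,"wz": 0.0},{"dx": 0.0,"dy": 0.0,"dz": 0.024,"wx": 0.0,"wy": 0.0,"wz": 0.0},{"dx": 0.0,"dy": 0.0,"dz": 0.024,"wx": 0.0,"wy": 0.0,"wz": 0.0},{"dx": 0.0,"dy": 0.0,"dz": 0.024,"wx": 0.0,"wy": 0.0,"wz": 0.0},{"dx": 0.0,"dy": 0.0,"dz": 0.024,"wx": 0.0,"wy": 0.0,"wz": 0.0},{"dx": 0.0,"dy": 0.0,"dz": 0.024,"wx": 0.0,"wy": 0.0,"wz": 0.0},{"dx": 0.0,"dy": 0.0,"dz": 0.024,"wx": 0.0,"wy": 0.0,"wz": 0.0},{"dx": 0.0,"dy": 0.0,"dz": 0.024,"wx": 0.0,"wy": 0.0,"wz": 0.0}]' --claw 1.0 --newtons 70

```text
t: 6.18
tool_pos: [0.5413, 0.2852, 0.227]
ee_rot: [1.0, -0.01, 0.002, -0.0]
wrist_force: [-0.4, -1.0, 5.9]
grip_width: 0.0096
```

```bash
python3 - <<'E'
from lib import *
from station import r,camera
for i in range(3): s=r.read_state();print(s["tool_pos"],s["grip_width"],s["wrist_force"])
E
```

```text
[0.5413201  0.2851899  0.22697637] 0.009561711081781093 [-0.41941751 -1.03657629  5.86133246]
[0.5413201  0.2851899  0.22697637] 0.009561711081781093 [-0.41941751 -1.03657629  5.86133246]
[0.5413201  0.2851899  0.22697637] 0.009561711081781093 [-0.41941751 -1.03657629  5.86133246]
```

```bash
cat >> lib.py <<'E'
RK=np.load("rack2.npy")
def rw(s,y,n): # rack slope coords (s rel. to head home) -> world
    return R.from_euler('z',RK[2]).apply(rackpt(RK[3]+s,y,n))+[RK[0],RK[1],0]
def tgt(rest,ds,dn,xg=-.014,L=.171):
    y={1:-.06,2:0,3:.06}[rest]
    return rw(.075+xg+ds,y,.030+dn+L), tool(np.degrees(RK[2]),35)
E
python3 - <<'E'
from lib import *
from station import r
s=r.read_state()
for ds,dn in[(.03,.08),(.03,.003),(0,.003)]:
    p,Rt=tgt(1,ds,dn);print(p);plan(s,p,Rt)
E
```

```text
[ 0.488811   -0.20760806  0.31160517]
D [-0.2105  2.4684 -0.4262] W [-0.0417  0.7731  0.1273] maxmm 493.68951351077885
[ 0.53263637 -0.21307785  0.24853046]
D [ 0.0082  2.4916 -0.1102] W [-0.0417  0.7731  0.1273] maxmm 498.3194323749798
[ 0.508251   -0.21003434  0.23132316]
D [-0.1143  2.479  -0.0245] W [-0.0417  0.7731  0.1273] maxmm 495.79490181797075
```

>>> arm_command --steps '[{"dx": 0.0,"dy": 0.0,"dz": -0.1,"wx": 0.0,"wy": 0.0,"wz": 0.0},{"dx": 0.0,"dy": 0.0,"dz": -0.25,"wx": 0.0,"wy": 0.0,"wz": 0.0},{"dx": 0.0,"dy": 0.05,"dz": -0.42,"wx": 0.0,"wy": 0.0,"wz": 0.0},{"dx": 0.0,"dy": 0.15,"dz": -0.58,"wx": 0.0,"wy": 0.05,"wz": 0.0},{"dx": 0.0,"dy": 0.3,"dz": -0.7,"wx": 0.0,"wy": 0.1,"wz": 0.02},{"dx": -0.03,"dy": 0.46,"dz": -0.75,"wx": 0.0,"wy": 0.2,"wz": 0.04},{"dx": -0.06,"dy": 0.62,"dz": -0.75,"wx": -0.01,"wy": 0.3,"wz": 0.06},{"dx": -0.1,"dy": 0.8,"dz": -0.75,"wx": -0.02,"wy": 0.4,"wz": 0.08},{"dx": -0.14,"dy": 0.96,"dz": -0.75,"wx": -0.03,"wy": 0.5,"wz": 0.1},{"dx": -0.14,"dy": 1.0,"dz": -0.75,"wx": -0.03,"wy": 0.55,"wz": 0.1}]'

```text
t: 7.02
tool_pos: [0.5062, 0.0825, 0.3752]
ee_rot: [0.975, -0.05, 0.216, 0.015]
wrist_force: [0.1, 0.2, -2.2]
grip_width: 0.0097
```

```bash
python3 - <<'E'
from lib import *
from station import r
s=r.read_state();print(s["t"],s["tool_pos"],s["grip_width"])
p,Rt=tgt(1,.03,.10);print(p);plan(s,p,Rt)
E
```

```text
7.0167 [0.50616594 0.08254194 0.37519617] 0.009655992453543899
[ 0.47742779 -0.20618734  0.32798821]
D [-0.0972  1.449   0.2269] W [-0.0044  0.2228  0.0264] maxmm 289.79540426690454
```

>>> arm_command --steps '[{"dx": 0.0,"dy": 0.15,"dz": 0.0,"wx": 0.0,"wy": 0.05,"wz": 0.01},{"dx": 0.0,"dy": 0.33,"dz": 0.0,"wx": 0.0,"wy": 0.12,"wz": 0.02},{"dx": 0.0,"dy": 0.51,"dz": 0.0,"wx": 0.0,"wy": 0.2,"wz": 0.026},{"dx": 0.0,"dy": 0.7,"dz": 0.0,"wx": -0.004,"wy": 0.223,"wz": 0.026},{"dx": 0.0,"dy": 0.88,"dz": 0.0,"wx": -0.004,"wy": 0.223,"wz": 0.026},{"dx": 0.0,"dy": 1.0,"dz": 0.0,"wx": -0.004,"wy": 0.223,"wz": 0.026},{"dx": 0.0,"dy": 1.0,"dz": 0.0,"wx": -0.004,"wy": 0.223,"wz": 0.026},{"dx": 0.0,"dy": 1.0,"dz": 0.0,"wx": -0.004,"wy": 0.223,"wz": 0.026},{"dx": 0.0,"dy": 1.0,"dz": 0.0,"wx": -0.004,"wy": 0.223,"wz": 0.026},{"dx": 0.0,"dy": 1.0,"dz": 0.0,"wx": -0.004,"wy": 0.223,"wz": 0.026}]'

```text
t: 7.85
tool_pos: [0.4852, -0.1155, 0.3761]
ee_rot: [0.952, -0.058, 0.3, 0.018]
wrist_force: [-0.4, -0.2, -1.1]
grip_width: 0.0094
```

```bash
python3 - <<'E'
from lib import *
from station import r,camera
s=r.read_state();print(s["t"],s["tool_pos"],s["grip_width"])
p,Rt=tgt(1,.03,.06);print(p);plan(s,p,Rt)
c=camera("wrist");cv2.imwrite("pics/w5.png",c["img"][:,:,::-1]);np.savez("w5.npz",**{k:np.array(v) for k,v in c.items()})
E
```

```text
7.85 [ 0.48517793 -0.11547939  0.37606422] 0.009434500801958415
[ 0.50019422 -0.20902879  0.29522212]
D [-0.1234  0.4553  0.4066] W [-0.0017  0.0015  0.0014] maxmm 91.05098716910759
```

View pics/w5.png

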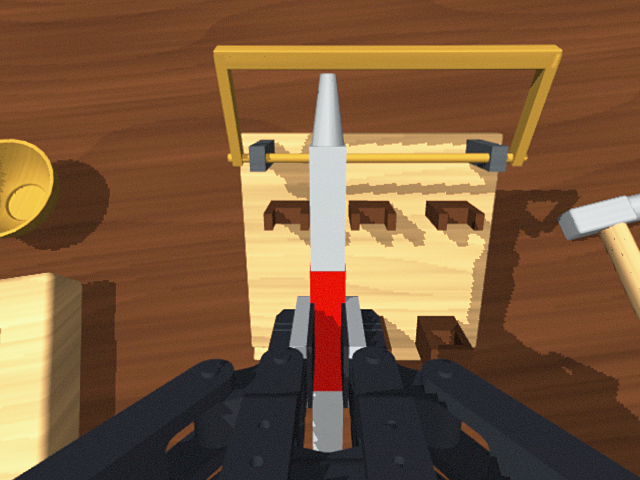

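```bash
cat > hold.py <<'E'
from lib import *
from scipy.optimize import least_squares
import sys
def hold(c,tp,Rq,rows,cols=None):
    # rows: for x=+75(tip, centre), 53, 10, -40 (top face)
    X=np.array([.075,.053,.010,-.040]);Rt=R.from_quat(Rq)
    def f(v):
        xg,L,pit=v
        z=np.array([L,L-.006,L-.006,L-.006]); x=X-xg
        # pitch about grip point
        P=np.c_[x*np.cos(pit)+(z-L)*np.sin(pit),0*x,L-x*np.sin(pit)+(z-L)*np.cos(pit)]
        return np.r_[proj(c,Rt.apply(P)+tp)[:,1]-rows,(L-.171)/.001,pit/.02]
    s=least_squares(f,[-.014,.171,0]);return s.x,s.fun
E
python3 - <<'E'
from hold import *
c=dict(np.load("w5.npz"))
print(hold(c,np.array([.48517793,-.11547939,.37606422]),[.952,-.058,.3,.018],[74,146,271,390.5]))
E
```

```text
(array([-0.01185759,  0.17100416, -0.00738181]), array([-0.2627124 ,  0.37683953, -0.07609405, -0.04999556,  0.0041568 ,
       -0.36909027]))
```

```bash
sed -i 's/xg=-.014/xg=-.0125/' lib.py; python3 - <<'E'
from lib import *
for nm,px in[("w5",[(390,57),(450,57),(390,157),(470,158)])]:
    c=dict(np.load(nm+".npz"));P=cloud(c)
    for u,v in px:
        for dv in (-2,0,2):
            p=P[v+dv,u];L=R.from_euler('z',-RK[2]).apply(p-[RK[0],RK[1],0])-[-.075,0,.024]
            print((u,v+dv),"s",L[0]*c35+L[2]*s35-RK[3],"y",L[1],"n",-L[0]*s35+L[2]*c35)
E
```

```text
(390, 55) s 0.21745982547828166 y -0.0017011891942084513 n 0.07356498632192464
(390, 57) s 0.2165700369993742 y -0.001867684816162209 n 0.07271923353478883
(390, 59) s 0.21555529176196195 y -0.001857139880817144 n 0.07315123252518134
(450, 55) s 0.2173320279823455 y -0.033191884634233094 n 0.0743176084362106
(450, 57) s 0.2165768751369532 y -0.03389598054572828 n 0.07207978838565188
(450, 59) s 0.21550807015100512 y -0.033714735442551345 n 0.07309516228560435
(390, 155) s 0.1617701682085377 y -0.008598127651175763 n 0.04493851279769509
(390, 157) s 0.16074273649303575 y -0.008381360337628197 n 0.04680351915426274
(390, 159) s 0.15932095193416446 y -0.008631164532331566 n 0.04555325882524108
(470, 156) s 0.16133541190262138 y -0.05906327001574396 n 0.04658003818492769
(470, 158) s 0.19411276528566943 y 0.03119485921853985 n 0.3110615623482994
(470, 160) s 0.15874391094326962 y -0.05954102481744179 n 0.045998851547957034
```

```bash
cat >> lib.py <<'E'
def tg(rest,ds,dn,th,xg=-.0125,L=.171):
    y={1:-.06,2:0,3:.06}[rest];t=np.radians(th)
    g=.075+xg
    s=ds+g*np.cos(t)-L*np.sin(t);n=.030+dn+g*np.sin(t)+L*np.cos(t)
    return rw(s,y,n),tool(np.degrees(RK[2]),35+th)
E
python3 - <<'E'
from lib import *
from station import r,camera
s=r.read_state();print(s["t"],s["tool_pos"])
for a in[(.03,.06,13),(.027,.002,13)]:
  p,Rt=tg(1,*a);print(p);plan(s,p,Rt)
E
```

```text
7.9 [ 0.48527913 -0.11527129  0.37618414]
[ 0.46333637 -0.20442861  0.28102685]
D [-0.3173  0.456   0.3585] W [-0.0022  0.29    0.0018] maxmm 91.19788591073032
[ 0.49390915 -0.20824436  0.2317953 ]
D [-0.332   0.4564  0.6485] W [-0.0022  0.29    0.0018] maxmm 129.7077583664741
```

Moving to the hover pose (tip high, clear of the hinge rod).

>>> arm_command --steps '[{"dx": -0.06,"dy": 0.1,"dz": 0.03,"wx": 0.0,"wy": 0.06,"wz": 0.0},{"dx": -0.12,"dy": 0.2,"dz": 0.06,"wx": 0.0,"wy": 0.12,"wz": 0.0},{"dx": -0.2,"dy": 0.3,"dz": 0.12,"wx": 0.0,"wy": 0.2,"wz": 0.0},{"dx": -0.27,"dy": 0.4,"dz": 0.2,"wx": 0.0,"wy": 0.26,"wz": 0.0},{"dx": -0.317,"dy": 0.456,"dz": 0.28,"wx": -0.002,"wy": 0.29,"wz": 0.002},{"dx": -0.317,"dy": 0.456,"dz": 0.358,"wx": -0.002,"wy": 0.29,"wz": 0.002},{"dx": -0.317,"dy": 0.456,"dz": 0.358,"wx": -0.002,"wy": 0.29,"wz": 0.002},{"dx": -0.317,"dy": 0.456,"dz": 0.358,"wx": -0.002,"wy": 0.29,"wz": 0.002},{"dx": -0.317,"dy": 0.456,"dz": 0.358,"wx": -0.002,"wy": 0.29,"wz": 0.002},{"dx": -0.317,"dy": 0.456,"dz": 0.358,"wx": -0.002,"wy": 0.29,"wz": 0.002}]'

```text
t: 8.73
tool_pos: [0.4638, -0.2036, 0.2815]
ee_rot: [0.912, -0.056, 0.406, 0.024]
wrist_force: [-0.4, 0.3, -1.3]
grip_width: 0.0092
```

```bash
python3 - <<'E'
from lib import *
from station import r,camera
c=camera("wrist");cv2.imwrite("pics/w6.png",c["img"][:,:,::-1])
s=r.read_state();print(s["t"],s["tool_pos"],s["joint_positions"],s["wrist_force"])
for a in[(.03,.06,13),(.027,.002,13),(.01,.002,11),(-.001,.002,9)]:
  p,Rt=tg(1,*a);plan(s,p,Rt)
E
```

```text
8.7833 [ 0.46399553 -0.20371989  0.28217107] [-0.57561389 -0.10042086  2.36360057  1.30750853  0.34416335 -0.03624559] [ 0.00530152  0.7644173  -0.54669447]
D [-0.0062  0.0039  0.0017] W [-0.0019 -0.001   0.0019] maxmm 1.2307304760134672
D [-0.0862  0.0042  0.2808] W [-0.0019 -0.001   0.0019] maxmm 56.16826849366453
D [-0.1394  0.0041  0.2731] W [-0.0019 -0.0455  0.002 ] maxmm 54.62090938561725
D [-0.1638  0.0041  0.2732] W [-0.0018 -0.0899  0.002 ] maxmm 54.63345691459535
```

View pics/w6.png

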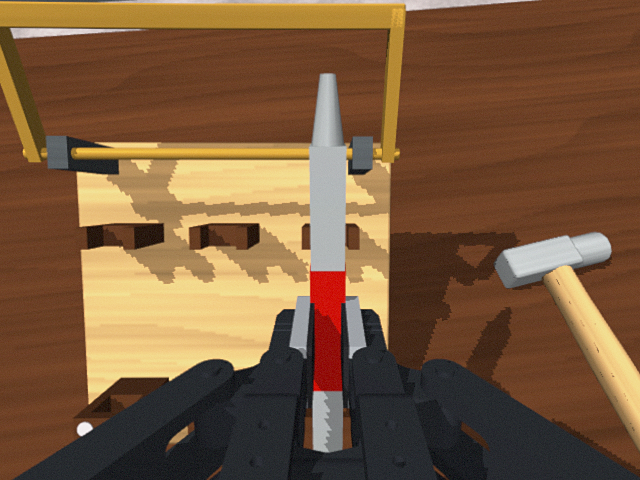

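>>> arm_command --steps '[{"dx": -0.02,"dy": 0.004,"dz": 0.05,"wx": 0.0,"wy": 0.0,"wz": 0.0},{"dx": -0.04,"dy": 0.004,"dz": 0.12,"wx": 0.0,"wy": 0.0,"wz": 0.0},{"dx": -0.06,"dy": 0.004,"dz": 0.19,"wx": -0.002,"wy": 0.0,"wz": 0.002},{"dx": -0.08,"dy": 0.004,"dz": 0.25,"wx": -0.002,"wy": 0.0,"wz": 0.002},{"dx": -0.086,"dy": 0.004,"dz": 0.28,"wx": -0.002,"wy": 0.0,"wz": 0.002},{"dx": -0.086,"dy": 0.004,"dz": 0.28,"wx": -0.002,"wy": 0.0,"wz": 0.002},{"dx": -0.086,"dy": 0.004,"dz": 0.28,"wx": -0.002,"wy": 0.0,"wz": 0.002},{"dx": -0.086,"dy": 0.004,"dz": 0.28,"wx": -0.002,"wy": 0.0,"wz": 0.002},{"dx": -0.086,"dy": 0.004,"dz": 0.28,"wx": -0.002,"wy": 0.0,"wz": 0.002},{"dx": -0.086,"dy": 0.004,"dz": 0.28,"wx": -0.002,"wy": 0.0,"wz": 0.002}]'

```text
t: 9.62
tool_pos: [0.494, -0.2083, 0.2329]
ee_rot: [0.911, -0.057, 0.407, 0.026]
wrist_force: [-0.3, -0.4, -1.0]
grip_width: 0.0091
```

```bash
cat > look.py <<'E'
import sys
from lib import *
from station import r,camera
def go(nm,cams=("wrist","scene")):
    for k in cams:
        c=camera(k);im=c["img"][:,:,::-1]
        np.savez(f"{nm}_{k}.npz",**{a:np.array(b) for a,b in c.items()})
        if k=="scene": im=cv2.resize(im[170:290,180:310],None,fx=5,fy=5,interpolation=cv2.INTER_CUBIC)
        cv2.imwrite(f"pics/{nm}_{k}.png",im)
    s=r.read_state();print(s["t"],s["tool_pos"],s["joint_positions"].round(3),s["wrist_force"].round(1),s["grip_width"]);return s
E
python3 - <<'E'
from look import *
s=go("a1")
for a in[(.027,.002,13),(.01,.002,11),(0,.002,9)]:
  p,Rt=tg(1,*a);plan(s,p,Rt)
E
```

```text
9.7167 [ 0.49381082 -0.20827472  0.2325361 ] [-0.545  0.05   2.339  1.7    0.311 -0.426] [ 0.2  0.5 -1.3] 0.009537904381994393
D [-0.0024 -0.0002  0.0028] W [ 0.0006 -0.0022  0.0003] maxmm 0.5645610010760712
D [-0.0556 -0.0002 -0.005 ] W [ 0.0006 -0.0466  0.0003] maxmm 11.120616083758344
D [-0.0751 -0.0002 -0.0038] W [ 0.0006 -0.0911  0.0003] maxmm 15.018352822124886
```

View pics/a1_scene.png

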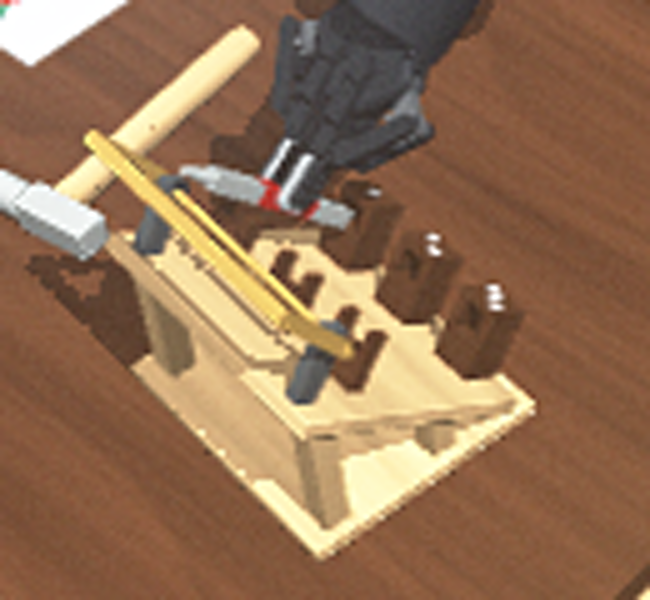

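View pics/a1_wrist.png

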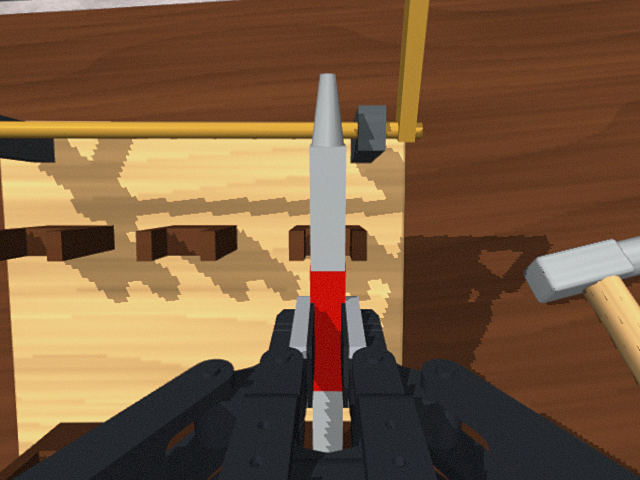

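>>> arm_command --steps '[{"dx": -0.015,"dy": 0.0,"dz": 0.0,"wx": 0.0,"wy": -0.01,"wz": 0.0},{"dx": -0.029,"dy": 0.0,"dz": -0.002,"wx": 0.0,"wy": -0.023,"wz": 0.0},{"dx": -0.042,"dy": 0.0,"dz": -0.004,"wx": 0.0,"wy": -0.035,"wz": 0.0},{"dx": -0.055,"dy": 0.0,"dz": -0.005,"wx": 0.0,"wy": -0.047,"wz": 0.0},{"dx": -0.062,"dy": 0.0,"dz": -0.005,"wx": 0.0,"wy": -0.062,"wz": 0.0},{"dx": -0.069,"dy": 0.0,"dz": -0.004,"wx": 0.0,"wy": -0.077,"wz": 0.0},{"dx": -0.075,"dy": 0.0,"dz": -0.004,"wx": 0.0,"wy": -0.091,"wz": 0.0},{"dx": -0.075,"dy": 0.0,"dz": -0.004,"wx": 0.0,"wy": -0.091,"wz": 0.0},{"dx": -0.075,"dy": 0.0,"dz": -0.004,"wx": 0.0,"wy": -0.091,"wz": 0.0},{"dx": -0.075,"dy": 0.0,"dz": -0.004,"wx": 0.0,"wy": -0.091,"wz": 0.0}]'

```text
t: 10.55
tool_pos: [0.4838, -0.2073, 0.2227]
ee_rot: [0.925, -0.058, 0.375, 0.024]
wrist_force: [3.1, -0.7, 1.3]
grip_width: 0.0096
```

```bash
python3 - <<'E'
from look import *
s=go("a2")
for a in[(.0,.002,9),(.0,.001,4),(0,.001,0)]:
  p,Rt=tg(1,*a);plan(s,p,Rt)
E
```

```text
10.65 [ 0.48377269 -0.20724991  0.22264042] [-0.547  0.05   2.342  1.484  0.29  -0.222] [2.9 1.  1.6] 0.009680010287826652
D [-0.0045 -0.0013  0.001 ] W [ 0.001  -0.002   0.0002] maxmm 0.9037245270928134
D [ 0.068  -0.0014  0.0366] W [ 0.001  -0.1131  0.0002] maxmm 13.594390276072293
D [ 0.1245 -0.0014  0.0656] W [ 1.00e-03 -2.02e-01  2.00e-04] maxmm 24.900219817736936
```

View pics/a2_scene.png

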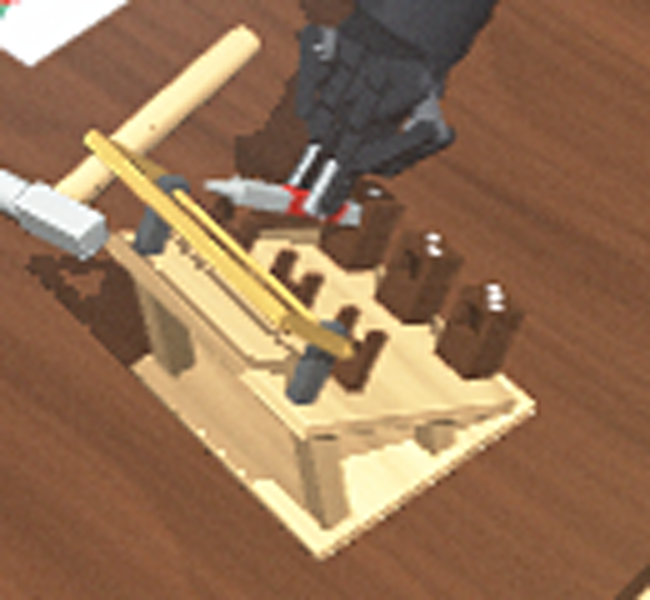

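View pics/a2_wrist.png

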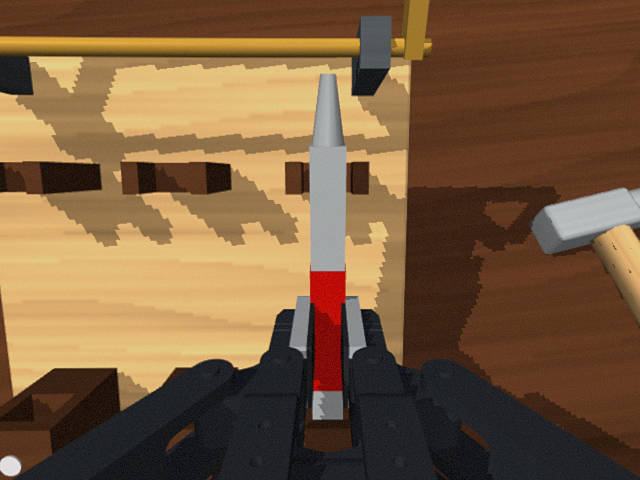

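>>> arm_command --steps '[{"dx": 0.018,"dy": 0.0,"dz": 0.009,"wx": 0.0,"wy": -0.028,"wz": 0.0},{"dx": 0.035,"dy": 0.0,"dz": 0.018,"wx": 0.0,"wy": -0.056,"wz": 0.0},{"dx": 0.052,"dy": -0.001,"dz": 0.027,"wx": 0.0,"wy": -0.085,"wz": 0.0},{"dx": 0.069,"dy": -0.001,"dz": 0.036,"wx": 0.0,"wy": -0.113,"wz": 0.0},{"dx": 0.084,"dy": -0.001,"dz": 0.044,"wx": 0.0,"wy": -0.135,"wz": 0.0},{"dx": 0.098,"dy": -0.001,"dz": 0.051,"wx": 0.0,"wy": -0.158,"wz": 0.0},{"dx": 0.112,"dy": -0.001,"dz": 0.058,"wx": 0.0,"wy": -0.18,"wz": 0.0},{"dx": 0.125,"dy": -0.001,"dz": 0.065,"wx": 0.0,"wy": -0.202,"wz": 0.0},{"dx": 0.125,"dy": -0.001,"dz": 0.065,"wx": 0.0,"wy": -0.202,"wz": 0.0},{"dx": 0.125,"dy": -0.001,"dz": 0.065,"wx": 0.0,"wy": -0.202,"wz": 0.0}]'

```text
t: 11.48
tool_pos: [0.5107, -0.2105, 0.2308]
ee_rot: [0.952, -0.059, 0.301, 0.019]
wrist_force: [1.5, -0.3, 1.4]
grip_width: 0.0099
```

```bash
python3 - <<'E'
from look import *
s=go("a3")
for a in[(.0,.0,0)]:
  p,Rt=tg(1,*a);plan(s,p,Rt)
print(R.from_quat(s["ee_rot"]).inv().apply(s["wrist_force"]))
E
```

```text
11.5833 [ 0.51065765 -0.21048988  0.23081399] [-0.503  0.086  2.239  0.74   0.319  0.542] [ 3.3 -0.7  1.5] 0.009239939259336563
D [-0.0011 -0.0008  0.0059] W [ 0.0016 -0.0013 -0.0003] maxmm 1.1803648278559584
[3.67822657 0.31384963 0.68996207]
```

View pics/a3_wrist.png

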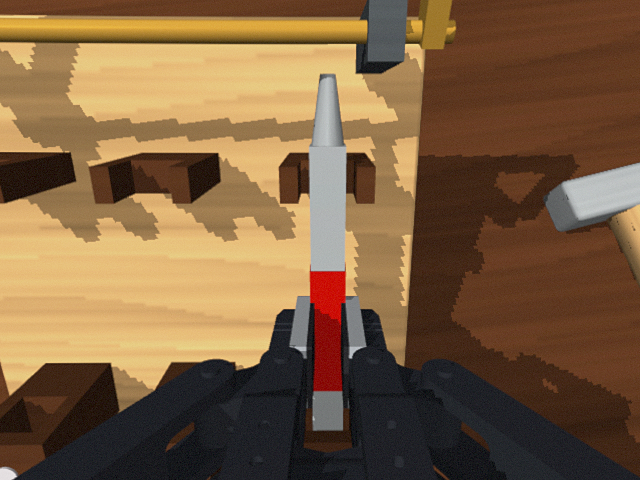

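>>> arm_command --steps '[{"dx": -0.002,"dy": 0.0,"dz": 0.003,"wx": 0.0,"wy": 0.0,"wz": 0.0},{"dx": 0.0,"dy": 0.0,"dz": 0.0,"wx": 0.0,"wy": 0.0,"wz": 0.0},{"dx": 0.0,"dy": 0.0,"dz": 0.0,"wx": 0.0,"wy": 0.0,"wz": 0.0},{"dx": 0.0,"dy": 0.0,"dz": 0.0,"wx": 0.0,"wy": 0.0,"wz": 0.0},{"dx": 0.0,"dy": 0.0,"dz": 0.0,"wx": 0.0,"wy": 0.0,"wz": 0.0},{"dx": 0.0,"dy": 0.0,"dz": 0.0,"wx": 0.0,"wy": 0.0,"wz": 0.0},{"dx": 0.0,"dy": 0.0,"dz": -0.04,"wx": 0.0,"wy": 0.0,"wz": 0.0},{"dx": 0.0,"dy": 0.0,"dz": -0.12,"wx": 0.0,"wy": 0.0,"wz": 0.0},{"dx": 0.0,"dy": 0.0,"dz": -0.22,"wx": 0.0,"wy": 0.0,"wz": 0.0},{"dx": 0.0,"dy": 0.0,"dz": -0.35,"wx": 0.0,"wy": 0.0,"wz": 0.0}]' --claw 0.5

```text
t: 12.42
tool_pos: [0.4699, -0.205, 0.2877]
ee_rot: [0.952, -0.06, 0.299, 0.019]
wrist_force: [-0.4, 1.0, 0.9]
grip_width: 0.0429
```

```bash
python3 - <<'E'
from look import *
s=go("a4")
plan(s,[.55,.20,.40],tool(7.9))
E
```

```text
12.5167 [ 0.47059611 -0.20593441  0.29187372] [-0.539 -0.087  2.273  0.569  0.441  0.701] [ 0.2 -0.1  0.3] 0.04298862278577178
D [ 0.4312 -2.0614 -0.3664] W [ 0.1082 -0.7809 -0.3233] maxmm 412.2752895974598
```

View pics/a4_wrist.png

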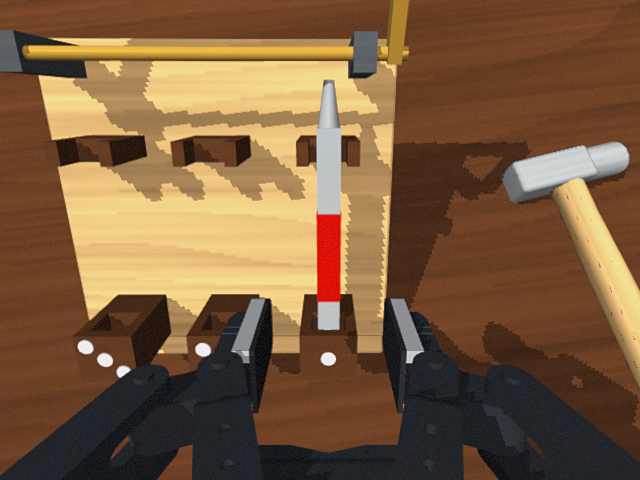

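View pics/a4_scene.png

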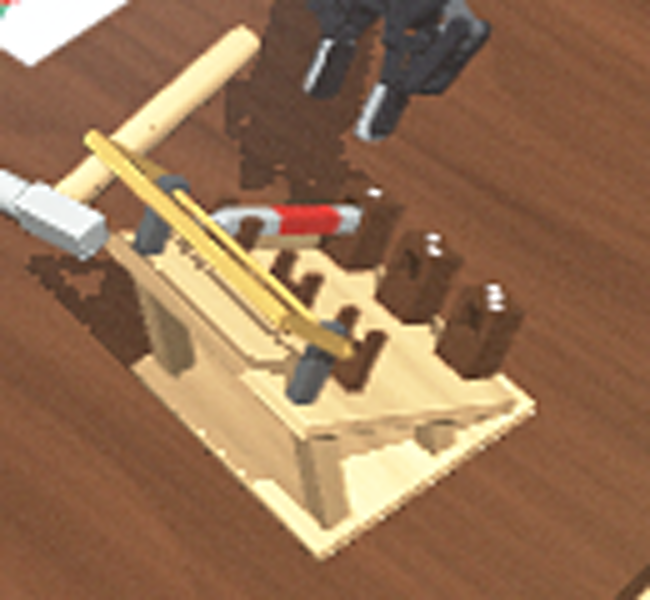

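```bash
cat > home.py <<'E'
from lib import *
import sys
def pred(nm,rest):
    c=dict(np.load(nm+".npz"));y={1:-.06,2:0,3:.06}[rest]
    for k,(s,n) in {"tip":(.150,.03),"taper":(.128,.036),"sl+10":(.085,.036),"sl-40":(.035,.036)}.items(): print(k,proj(c,rw(s,y,n)).round(1))
if __name__=="__main__": pred(sys.argv[1],int(sys.argv[2]))
E
python3 home.py a4_wrist 1
```

```text
tip [[327.4  79.3]]
taper [[327.5 127.6]]
sl+10 [[327.5 213.9]]
sl-40 [[327.5 301.4]]
```

>>> arm_command --steps '[{"dx": 0.05,"dy": 0.0,"dz": -0.15,"wx": 0.0,"wy": 0.0,"wz": 0.0},{"dx": 0.1,"dy": -0.1,"dz": -0.25,"wx": 0.01,"wy": -0.08,"wz": -0.03},{"dx": 0.15,"dy": -0.25,"dz": -0.33,"wx": 0.02,"wy": -0.18,"wz": -0.08},{"dx": 0.2,"dy": -0.42,"dz": -0.36,"wx": 0.04,"wy": -0.3,"wz": -0.12},{"dx": 0.22,"dy": -0.6,"dz": -0.36,"wx": 0.06,"wy": -0.42,"wz": -0.18},{"dx": 0.24,"dy": -0.78,"dz": -0.36,"wx": 0.08,"wy": -0.55,"wz": -0.23},{"dx": 0.25,"dy": -0.96,"dz": -0.36,"wx": 0.1,"wy": -0.68,"wz": -0.28},{"dx": 0.25,"dy": -1.0,"dz": -0.36,"wx": 0.108,"wy": -0.78,"wz": -0.323},{"dx": 0.25,"dy": -1.0,"dz": -0.36,"wx": 0.108,"wy": -0.78,"wz": -0.323},{"dx": 0.25,"dy": -1.0,"dz": -0.36,"wx": 0.108,"wy": -0.78,"wz": -0.323}]' --claw 0.4

```text
t: 13.35
tool_pos: [0.4953, -0.0065, 0.378]
ee_rot: [0.998, 0.069, 0.001, 0.0]
wrist_force: [-0.6, -0.4, -0.6]
grip_width: 0.0514
```

```bash
python3 - <<'E'
from lib import *
from station import r
s=r.read_state();print(s["t"],s["tool_pos"],s["joint_positions"].round(2))
plan(s,[.5575,.2104,.30],tool(7.9))
E
```

```text
13.35 [ 0.4953469  -0.00647891  0.37797056] [-0.06 -0.06  2.01 -0.    1.19  1.37]
D [ 0.4575 -1.031   0.3901] W [ 0.0005 -0.0019  0.0015] maxmm 206.1994065905329
```

>>> arm_command --steps '[{"dx": 0.08,"dy": -0.18,"dz": 0.0,"wx": 0.0,"wy": 0.0,"wz": 0.0},{"dx": 0.16,"dy": -0.36,"dz": 0.0,"wx": 0.0,"wy": 0.0,"wz": 0.0},{"dx": 0.24,"dy": -0.54,"dz": 0.02,"wx": 0.0,"wy": 0.0,"wz": 0.0},{"dx": 0.32,"dy": -0.72,"dz": 0.06,"wx": 0.0,"wy": 0.0,"wz": 0.0},{"dx": 0.4,"dy": -0.88,"dz": 0.14,"wx": 0.0,"wy": 0.0,"wz": 0.0},{"dx": 0.457,"dy": -1.0,"dz": 0.22,"wx": 0.0,"wy": 0.0,"wz": 0.0},{"dx": 0.457,"dy": -1.0,"dz": 0.31,"wx": 0.0,"wy": 0.0,"wz": 0.0},{"dx": 0.457,"dy": -1.0,"dz": 0.39,"wx": 0.0,"wy": 0.0,"wz": 0.0},{"dx": 0.457,"dy": -1.0,"dz": 0.39,"wx": 0.0,"wy": 0.0,"wz": 0.0},{"dx": 0.457,"dy": -1.0,"dz": 0.39,"wx": 0.0,"wy": 0.0,"wz": 0.0}]'

```text
t: 14.18
tool_pos: [0.5577, 0.2026, 0.2987]
ee_rot: [0.998, 0.068, -0.0, 0.0]
wrist_force: [0.6, -0.3, -0.2]
grip_width: 0.0516
```

```bash
python3 - <<'E'
from look import *
s=go("y1",("wrist",))
plan(s,[.5575,.2104,.2265],tool(7.9))
E
```

```text
14.2333 [0.55834471 0.20283767 0.30012431] [ 3.070e-01  1.980e-01  1.886e+00 -1.000e-03  1.055e+00  1.741e+00] [ 0.9 -0.   0.1] 0.051175792872254024
D [ 2.000e-04 -3.820e-02  3.681e-01] W [ 0.0005 -0.0026 -0.0013] maxmm 73.62185529120183
```

View pics/y1_wrist.png

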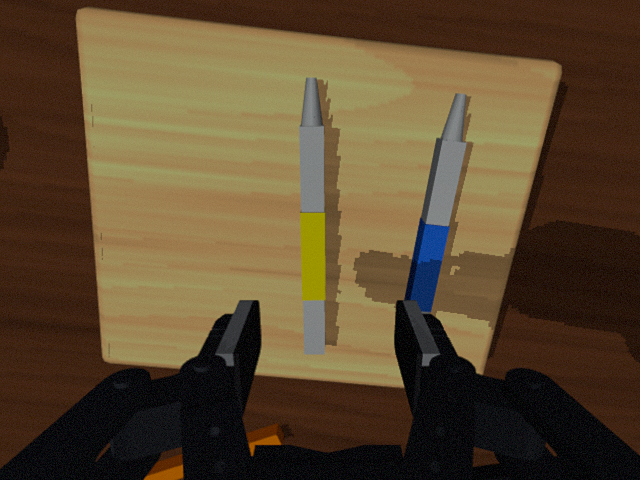

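>>> arm_command --steps '[{"dx": 0.0,"dy": -0.038,"dz": 0.08,"wx": 0.0,"wy": 0.0,"wz": 0.0},{"dx": 0.0,"dy": -0.038,"dz": 0.18,"wx": 0.0,"wy": 0.0,"wz": 0.0},{"dx": 0.0,"dy": -0.038,"dz": 0.28,"wx": 0.0,"wy": 0.0,"wz": 0.0},{"dx": 0.0,"dy": -0.038,"dz": 0.34,"wx": 0.0,"wy": 0.0,"wz": 0.0},{"dx": 0.0,"dy": -0.038,"dz": 0.365,"wx": 0.0,"wy": 0.0,"wz": 0.0},{"dx": 0.0,"dy": -0.038,"dz": 0.368,"wx": 0.0,"wy": 0.0,"wz": 0.0},{"dx": 0.0,"dy": -0.038,"dz": 0.368,"wx": 0.0,"wy": 0.0,"wz": 0.0},{"dx": 0.0,"dy": -0.038,"dz": 0.368,"wx": 0.0,"wy": 0.0,"wz": 0.0},{"dx": 0.0,"dy": -0.038,"dz": 0.368,"wx": 0.0,"wy": 0.0,"wz": 0.0},{"dx": 0.0,"dy": -0.038,"dz": 0.368,"wx": 0.0,"wy": 0.0,"wz": 0.0}]'

```text
t: 15.07
tool_pos: [0.558, 0.2105, 0.2277]
ee_rot: [0.998, 0.068, 0.002, -0.0]
wrist_force: [-0.3, -0.2, 0.2]
grip_width: 0.0512
```

>>> arm_command --steps '[{"dx": 0.0,"dy": 0.0,"dz": 0.0,"wx": 0.0,"wy": 0.0,"wz": 0.0},{"dx": 0.0,"dy": 0.0,"dz": 0.0,"wx": 0.0,"wy": 0.0,"wz": 0.0},{"dx": 0.0,"dy": 0.0,"dz": 0.0,"wx": 0.0,"wy": 0.0,"wz": 0.0},{"dx": 0.0,"dy": 0.0,"dz": 0.0,"wx": 0.0,"wy": 0.0,"wz": 0.0},{"dx": 0.0,"dy": 0.0,"dz": 0.0,"wx": 0.0,"wy": 0.0,"wz": 0.0},{"dx": 0.0,"dy": 0.0,"dz": 0.0,"wx": 0.0,"wy": 0.0,"wz": 0.0},{"dx": 0.0,"dy": 0.0,"dz": 0.0,"wx": 0.0,"wy": 0.0,"wz": 0.0},{"dx": 0.0,"dy": 0.0,"dz": 0.0,"wx": 0.0,"wy": 0.0,"wz": 0.0},{"dx": 0.0,"dy": 0.0,"dz": 0.0,"wx": 0.0,"wy": 0.0,"wz": 0.0},{"dx": 0.0,"dy": 0.0,"dz": 0.0,"wx": 0.0,"wy": 0.0,"wz": 0.0}]' --claw 1.0

```text
t: 15.9
tool_pos: [0.5582, 0.2106, 0.2282]
ee_rot: [0.998, 0.068, 0.002, -0.0]
wrist_force: [-1.7, -0.1, 5.1]
grip_width: 0.0094
```

```bash
python3 - <<'E'
from lib import *
from station import r
s=r.read_state();print(s["t"],s["tool_pos"],s["grip_width"],s["wrist_force"])
plan(s,*tg(2,.03,.06,13))
E
```

```text
15.9 [0.5581995  0.21064819 0.22824248] 0.009400084736648367 [-1.74823189 -0.12276913  5.06499201]
D [-0.6744  1.7013 -0.2674] W [-0.1401  1.0546  0.3121] maxmm 340.2687125892489
```

>>> arm_command --steps '[{"dx": 0.0,"dy": 0.0,"dz": -0.1,"wx": 0.0,"wy": 0.0,"wz": 0.0},{"dx": 0.0,"dy": 0.0,"dz": -0.25,"wx": 0.0,"wy": 0.0,"wz": 0.0},{"dx": 0.0,"dy": 0.05,"dz": -0.42,"wx": 0.0,"wy": 0.0,"wz": 0.0},{"dx": -0.05,"dy": 0.15,"dz": -0.58,"wx": 0.0,"wy": 0.06,"wz": 0.02},{"dx": -0.1,"dy": 0.3,"dz": -0.7,"wx": -0.02,"wy": 0.16,"wz": 0.05},{"dx": -0.16,"dy": 0.46,"dz": -0.75,"wx": -0.04,"wy": 0.28,"wz": 0.09},{"dx": -0.24,"dy": 0.62,"dz": -0.75,"wx": -0.06,"wy": 0.4,"wz": 0.13},{"dx": -0.32,"dy": 0.78,"dz": -0.75,"wx": -0.08,"wy": 0.52,"wz": 0.17},{"dx": -0.4,"dy": 0.94,"dz": -0.75,"wx": -0.09,"wy": 0.64,"wz": 0.2},{"dx": -0.42,"dy": 1.0,"dz": -0.75,"wx": -0.09,"wy": 0.7,"wz": 0.21}]'

```text
t: 16.73
tool_pos: [0.4988, -0.0016, 0.376]
ee_rot: [0.961, -0.017, 0.275, 0.017]
wrist_force: [-0.0, 1.3, -1.8]
grip_width: 0.0093
```

```bash
python3 - <<'E'
from look import *
s=go("y2",("wrist",));print(s["ee_rot"])
plan(s,*tg(2,.03,.06,13,L=.172))
E
```

```text
16.7833 [ 0.49878099 -0.00213172  0.37577789] [-0.049 -0.222  2.204 -0.029  0.6    1.577] [-1.3 -1.8 -2.4] 0.009409740064798602
[ 0.96095743 -0.01731319  0.275639    0.0168583 ]
D [-0.3542  0.7079  0.3525] W [-0.0447  0.3533  0.0986] maxmm 141.573720593797
```

View pics/y2_wrist.png

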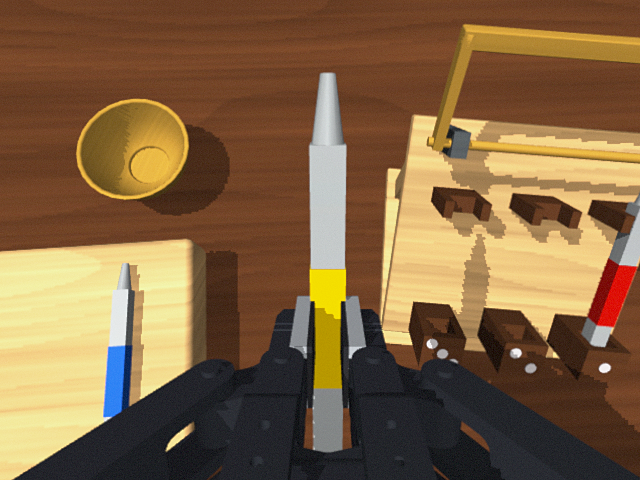

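>>> arm_command --steps '[{"dx": -0.06,"dy": 0.12,"dz": 0.0,"wx": -0.005,"wy": 0.05,"wz": 0.015},{"dx": -0.12,"dy": 0.26,"dz": 0.02,"wx": -0.015,"wy": 0.12,"wz": 0.03},{"dx": -0.18,"dy": 0.4,"dz": 0.06,"wx": -0.025,"wy": 0.2,"wz": 0.055},{"dx": -0.25,"dy": 0.54,"dz": 0.12,"wx": -0.035,"wy": 0.27,"wz": 0.075},{"dx": -0.32,"dy": 0.66,"dz": 0.2,"wx": -0.045,"wy": 0.353,"wz": 0.099},{"dx": -0.354,"dy": 0.708,"dz": 0.28,"wx": -0.045,"wy": 0.353,"wz": 0.099},{"dx": -0.354,"dy": 0.708,"dz": 0.352,"wx": -0.045,"wy": 0.353,"wz": 0.099},{"dx": -0.354,"dy": 0.708,"dz": 0.352,"wx": -0.045,"wy": 0.353,"wz": 0.099},{"dx": -0.354,"dy": 0.708,"dz": 0.352,"wx": -0.045,"wy": 0.353,"wz": 0.099},{"dx": -0.354,"dy": 0.708,"dz": 0.352,"wx": -0.045,"wy": 0.353,"wz": 0.099}]'

```text
t: 17.62
tool_pos: [0.4688, -0.1451, 0.2781]
ee_rot: [0.913, -0.058, 0.403, 0.025]
wrist_force: [-1.2, 0.4, -1.5]
grip_width: 0.0095
```

```bash
python3 - <<'E'
from lib import *
from station import r
s=r.read_state();print(s["t"],s["tool_pos"],s["joint_positions"].round(2))
plan(s,*tg(2,.027,.002,13,-.013,.1715))
E
```

```text
17.6167 [ 0.46883435 -0.14512259  0.27811794] [-0.43 -0.14  2.4   1.28  0.23  0.09]
D [-0.0636 -0.0023  0.2744] W [ 0.001   0.0077 -0.0044] maxmm 54.873876434439225
```

>>> arm_command --steps '[{"dx": -0.015,"dy": -0.002,"dz": 0.05,"wx": 0.0,"wy": 0.007,"wz": -0.004},{"dx": -0.03,"dy": -0.002,"dz": 0.11,"wx": 0.0,"wy": 0.007,"wz": -0.004},{"dx": -0.045,"dy": -0.002,"dz": 0.17,"wx": 0.0,"wy": 0.007,"wz": -0.004},{"dx": -0.055,"dy": -0.002,"dz": 0.22,"wx": 0.0,"wy": 0.007,"wz": -0.004},{"dx": -0.063,"dy": -0.002,"dz": 0.26,"wx": 0.0,"wy": 0.007,"wz": -0.004},{"dx": -0.063,"dy": -0.002,"dz": 0.274,"wx": 0.001,"wy": 0.007,"wz": -0.004},{"dx": -0.063,"dy": -0.002,"dz": 0.274,"wx": 0.001,"wy": 0.007,"wz": -0.004},{"dx": -0.063,"dy": -0.002,"dz": 0.274,"wx": 0.001,"wy": 0.007,"wz": -0.004},{"dx": -0.063,"dy": -0.002,"dz": 0.274,"wx": 0.001,"wy": 0.007,"wz": -0.004},{"dx": -0.063,"dy": -0.002,"dz": 0.274,"wx": 0.001,"wy": 0.007,"wz": -0.004}]'

```text
t: 18.45
tool_pos: [0.5007, -0.1486, 0.2325]
ee_rot: [0.912, -0.057, 0.406, 0.025]
wrist_force: [0.0, -0.3, -2.0]
grip_width: 0.0091
```

```bash
python3 - <<'E'
from look import *
s=go("y3",("wrist",))
for a in[(.027,.002,13),(.01,.002,11),(0,.002,9)]: plan(s,*tg(2,*a,-.013,.1715))
E
```

```text
18.5 [ 0.50066194 -0.14864489  0.23251543] [-0.405  0.017  2.373  1.877  0.218 -0.504] [-0.4 -0.1 -1.8] 0.008991391743864255
D [-0.0029 -0.0001  0.0024] W [ 0.     -0.0005  0.    ] maxmm 0.580029805164362
D [-0.056  -0.0001 -0.0054] W [ 0.     -0.0449  0.    ] maxmm 11.196223211711553
D [-0.0754 -0.0001 -0.0042] W [ 0.     -0.0894  0.    ] maxmm 15.075299177402332
```

View pics/y3_wrist.png

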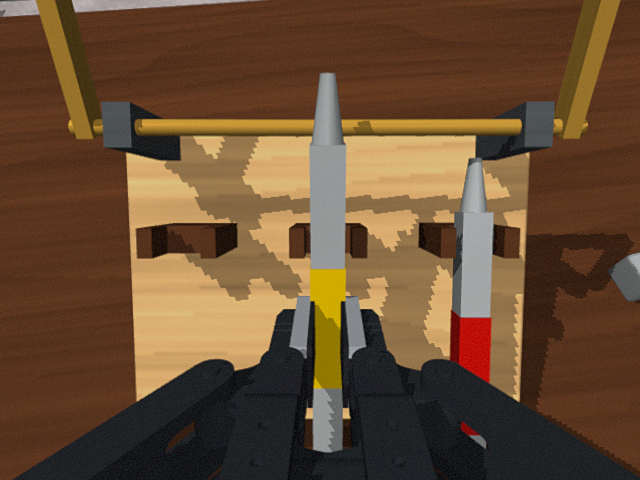

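Aligned with the notch (columns 289–367, punch centre 328). Insert.

>>> arm_command --steps '[{"dx": -0.015,"dy": 0.0,"dz": 0.0,"wx": 0.0,"wy": -0.01,"wz": 0.0},{"dx": -0.029,"dy": 0.0,"dz": -0.002,"wx": 0.0,"wy": -0.022,"wz": 0.0},{"dx": -0.042,"dy": 0.0,"dz": -0.004,"wx": 0.0,"wy": -0.034,"wz": 0.0},{"dx": -0.056,"dy": 0.0,"dz": -0.005,"wx": 0.0,"wy": -0.045,"wz": 0.0},{"dx": -0.062,"dy": 0.0,"dz": -0.005,"wx": 0.0,"wy": -0.06,"wz": 0.0},{"dx": -0.069,"dy": 0.0,"dz": -0.004,"wx": 0.0,"wy": -0.075,"wz": 0.0},{"dx": -0.075,"dy": 0.0,"dz": -0.004,"wx": 0.0,"wy": -0.089,"wz": 0.0},{"dx": -0.075,"dy": 0.0,"dz": -0.004,"wx": 0.0,"wy": -0.089,"wz": 0.0},{"dx": -0.075,"dy": 0.0,"dz": -0.004,"wx": 0.0,"wy": -0.089,"wz": 0.0},{"dx": -0.075,"dy": 0.0,"dz": -0.004,"wx": 0.0,"wy": -0.089,"wz": 0.0}]'

```text
t: 19.33
tool_pos: [0.4905, -0.1475, 0.2227]
ee_rot: [0.925, -0.058, 0.375, 0.023]
wrist_force: [2.8, 0.2, 0.3]
grip_width: 0.0094
```

```bash
python3 - <<'E'
from look import *
s=go("y4",("wrist",))
for a in[(0,.002,9),(.0,.001,4),(0,.0005,0)]: plan(s,*tg(2,*a,-.013,.1715))
E
```

```text
19.3833 [ 0.490556   -0.14754559  0.22263864] [-0.407  0.016  2.377  1.578  0.195 -0.213] [1.7 0.1 0.3] 0.00930260989254618
D [-0.0046 -0.0009  0.0008] W [ 0.0003 -0.0024 -0.0001] maxmm 0.9254997190714961
D [ 0.0681 -0.0009  0.0362] W [ 3.000e-04 -1.135e-01 -1.000e-04] maxmm 13.615927240865227
D [ 0.1244 -0.0009  0.0675] W [ 3.000e-04 -2.024e-01 -1.000e-04] maxmm 24.879716406514195
```

View pics/y4_wrist.png

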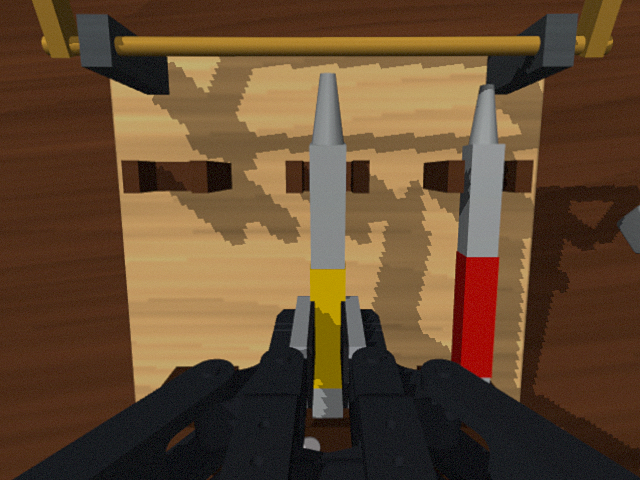

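>>> arm_command --steps '[{"dx": 0.018,"dy": 0.0,"dz": 0.009,"wx": 0.0,"wy": -0.028,"wz": 0.0},{"dx": 0.035,"dy": 0.0,"dz": 0.018,"wx": 0.0,"wy": -0.056,"wz": 0.0},{"dx": 0.052,"dy": -0.001,"dz": 0.027,"wx": 0.0,"wy": -0.085,"wz": 0.0},{"dx": 0.069,"dy": -0.001,"dz": 0.036,"wx": 0.0,"wy": -0.113,"wz": 0.0},{"dx": 0.084,"dy": -0.001,"dz": 0.044,"wx": 0.0,"wy": -0.135,"wz": 0.0},{"dx": 0.098,"dy": -0.001,"dz": 0.051,"wx": 0.0,"wy": -0.158,"wz": 0.0},{"dx": 0.112,"dy": -0.001,"dz": 0.059,"wx": 0.0,"wy": -0.18,"wz": 0.0},{"dx": 0.124,"dy": -0.001,"dz": 0.067,"wx": 0.0,"wy": -0.202,"wz": 0.0},{"dx": 0.124,"dy": -0.001,"dz": 0.067,"wx": 0.0,"wy": -0.202,"wz": 0.0},{"dx": 0.124,"dy": -0.001,"dz": 0.067,"wx": 0.0,"wy": -0.202,"wz": 0.0}]'

```text
t: 20.22
tool_pos: [0.5177, -0.1508, 0.2306]
ee_rot: [0.952, -0.059, 0.301, 0.019]
wrist_force: [0.6, 0.1, 1.5]
grip_width: 0.0091
```

```bash
python3 - <<'E'
from look import *
s=go("y5",("wrist",))
for a in[(0,.0,0)]: plan(s,*tg(2,*a,-.013,.1715))
print(R.from_quat(s["ee_rot"]).inv().apply(s["wrist_force"]))
E
```

```text
20.2667 [ 0.51768402 -0.15083562  0.23062411] [-0.376  0.057  2.271  0.592  0.259  0.787] [ 1.  -0.9  1.5] 0.009219335915869266
D [-0.0013 -0.0004  0.0038] W [ 0.0007 -0.0024 -0.0002] maxmm 0.7631807662499255
[ 1.73560644  0.7448113  -0.60090034]
```

View pics/y5_wrist.png

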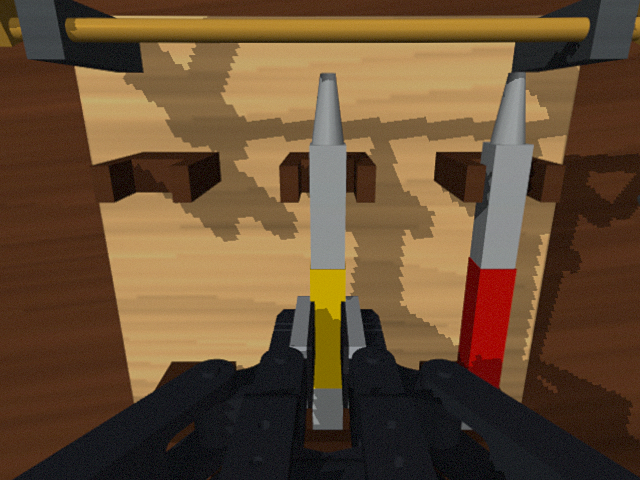

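>>> arm_command --steps '[{"dx": -0.002,"dy": 0.0,"dz": 0.002,"wx": 0.0,"wy": 0.0,"wz": 0.0},{"dx": 0.0,"dy": 0.0,"dz": 0.0,"wx": 0.0,"wy": 0.0,"wz": 0.0},{"dx": 0.0,"dy": 0.0,"dz": 0.0,"wx": 0.0,"wy": 0.0,"wz": 0.0},{"dx": 0.0,"dy": 0.0,"dz": 0.0,"wx": 0.0,"wy": 0.0,"wz": 0.0},{"dx": 0.0,"dy": 0.0,"dz": 0.0,"wx": 0.0,"wy": 0.0,"wz": 0.0},{"dx": 0.0,"dy": 0.0,"dz": 0.0,"wx": 0.0,"wy": 0.0,"wz": 0.0},{"dx": 0.0,"dy": 0.0,"dz": -0.04,"wx": 0.0,"wy": 0.0,"wz": 0.0},{"dx": 0.0,"dy": 0.0,"dz": -0.12,"wx": 0.0,"wy": 0.0,"wz": 0.0},{"dx": 0.0,"dy": 0.0,"dz": -0.22,"wx": 0.0,"wy": 0.0,"wz": 0.0},{"dx": 0.0,"dy": 0.0,"dz": -0.35,"wx": 0.0,"wy": 0.0,"wz": 0.0}]' --claw 0.5

```text
t: 21.1
tool_pos: [0.477, -0.1455, 0.287]
ee_rot: [0.952, -0.059, 0.299, 0.018]
wrist_force: [0.6, 0.5, 0.7]
grip_width: 0.0428
```

```bash
python3 - <<'E'
from look import *
s=go("y6",("wrist",))
plan(s,[.5593,.1482,.38],tool(1.2))
E
python3 home.py y6_wrist 2;python3 home.py y6_wrist 1
```

```text
21.15 [ 0.47678675 -0.14573733  0.29164603] [-0.402 -0.126  2.307  0.422  0.393  0.949] [0.  1.1 1.3] 0.04263620548015431
D [ 0.4414 -1.509  -0.2313] W [ 0.0588 -0.7828 -0.179 ] maxmm 301.7966109296346
tip [[327.7  78. ]]
taper [[327.7 126.5]]
sl+10 [[327.7 213.1]]
sl-40 [[327.7 300.8]]
tip [[453.5  77.8]]
taper [[452.6 126.3]]
sl+10 [[444.6 213. ]]
sl-40 [[436.6 300.8]]
```

View pics/y6_wrist.png

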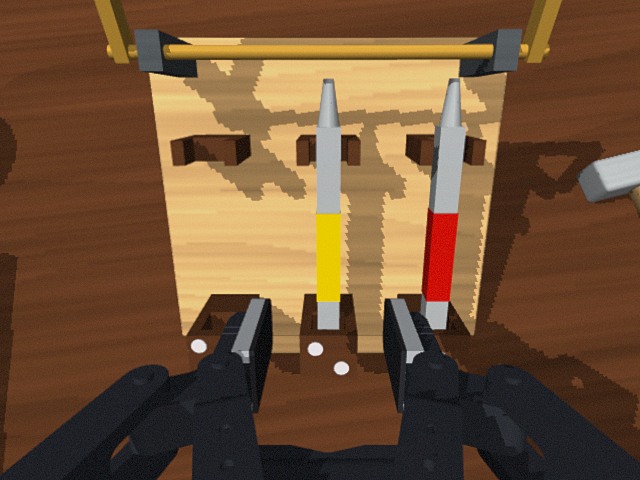

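>>> arm_command --steps '[{"dx": 0.05,"dy": 0.0,"dz": -0.15,"wx": 0.0,"wy": 0.0,"wz": 0.0},{"dx": 0.1,"dy": -0.1,"dz": -0.25,"wx": 0.01,"wy": -0.08,"wz": -0.02},{"dx": 0.15,"dy": -0.25,"dz": -0.3,"wx": 0.015,"wy": -0.18,"wz": -0.04},{"dx": 0.2,"dy": -0.42,"dz": -0.3,"wx": 0.02,"wy": -0.3,"wz": -0.07},{"dx": 0.24,"dy": -0.6,"dz": -0.28,"wx": 0.03,"wy": -0.42,"wz": -0.1},{"dx": 0.28,"dy": -0.78,"dz": -0.26,"wx": 0.04,"wy": -0.55,"wz": -0.13},{"dx": 0.32,"dy": -0.96,"dz": -0.25,"wx": 0.05,"wy": -0.68,"wz": -0.16},{"dx": 0.32,"dy": -1.0,"dz": -0.25,"wx": 0.059,"wy": -0.783,"wz": -0.179},{"dx": 0.32,"dy": -1.0,"dz": -0.25,"wx": 0.059,"wy": -0.783,"wz": -0.179},{"dx": 0.32,"dy": -1.0,"dz": -0.25,"wx": 0.059,"wy": -0.783,"wz": -0.179}]' --claw 0.4

```text
t: 21.98
tool_pos: [0.5254, 0.0504, 0.3684]
ee_rot: [1.0, 0.011, 0.0, 0.0]
wrist_force: [0.0, 0.4, 0.2]
grip_width: 0.0513
```

```bash
python3 - <<'E'
from lib import *
from station import r
s=r.read_state();print(s["t"],s["tool_pos"],s["joint_positions"].round(2))
plan(s,[.5593,.1482,.25],tool(1.15))
E
```

```text
21.9833 [0.52538011 0.05038143 0.36840456] [ 0.05  0.01  1.96 -0.    1.17  1.6 ]
D [ 0.1801 -0.4853  0.5921] W [ 0.0002 -0.0009  0.003 ] maxmm 118.41347290220338
```

>>> arm_command --steps '[{"dx": 0.05,"dy": -0.12,"dz": 0.02,"wx": 0.0,"wy": 0.0,"wz": 0.0},{"dx": 0.1,"dy": -0.25,"dz": 0.06,"wx": 0.0,"wy": 0.0,"wz": 0.0},{"dx": 0.15,"dy": -0.38,"dz": 0.14,"wx": 0.0,"wy": 0.0,"wz": 0.003},{"dx": 0.18,"dy": -0.485,"dz": 0.24,"wx": 0.0,"wy": 0.0,"wz": 0.003},{"dx": 0.18,"dy": -0.485,"dz": 0.35,"wx": 0.0,"wy": 0.0,"wz": 0.003},{"dx": 0.18,"dy": -0.485,"dz": 0.46,"wx": 0.0,"wy": 0.0,"wz": 0.003},{"dx": 0.18,"dy": -0.485,"dz": 0.55,"wx": 0.0,"wy": 0.0,"wz": 0.003},{"dx": 0.18,"dy": -0.485,"dz": 0.59,"wx": 0.0,"wy": 0.0,"wz": 0.003},{"dx": 0.18,"dy": -0.485,"dz": 0.59,"wx": 0.0,"wy": 0.0,"wz": 0.003},{"dx": 0.18,"dy": -0.485,"dz": 0.59,"wx": 0.0,"wy": 0.0,"wz": 0.003}]'

```text
t: 22.82
tool_pos: [0.5591, 0.147, 0.2505]
ee_rot: [1.0, 0.009, 0.001, 0.0]
wrist_force: [-0.1, 0.3, 0.5]
grip_width: 0.0511
```

```bash
python3 - <<'E'
from look import *
s=go("b1",("wrist",))
plan(s,[.5593,.1482,.227],tool(1.15))
E
```

```text
22.8667 [0.55969229 0.14735174 0.25153243] [ 2.150e-01  2.250e-01  1.955e+00 -1.000e-03  9.590e-01  1.767e+00] [ 0.1 -0.7  0.3] 0.05128585135346989
D [-0.0022 -0.0043  0.1227] W [-0.0001 -0.0038 -0.0016] maxmm 24.53129210573328
```

View pics/b1_wrist.png

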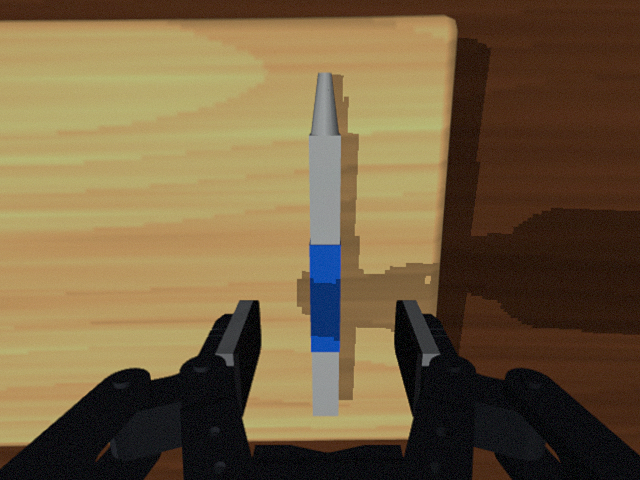

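>>> arm_command --steps '[{"dx": 0.0,"dy": -0.004,"dz": 0.06,"wx": 0.0,"wy": -0.003,"wz": 0.0},{"dx": 0.0,"dy": -0.004,"dz": 0.1,"wx": 0.0,"wy": -0.003,"wz": 0.0},{"dx": 0.0,"dy": -0.004,"dz": 0.12,"wx": 0.0,"wy": -0.003,"wz": 0.0},{"dx": 0.0,"dy": -0.004,"dz": 0.123,"wx": 0.0,"wy": -0.003,"wz": 0.0},{"dx": 0.0,"dy": -0.004,"dz": 0.123,"wx": 0.0,"wy": -0.003,"wz": 0.0},{"dx": 0.0,"dy": -0.004,"dz": 0.123,"wx": 0.0,"wy": -0.003,"wz": 0.0},{"dx": 0.0,"dy": -0.004,"dz": 0.123,"wx": 0.0,"wy": -0.003,"wz": 0.0},{"dx": 0.0,"dy": -0.004,"dz": 0.123,"wx": 0.0,"wy": -0.003,"wz": 0.0},{"dx": 0.0,"dy": -0.004,"dz": 0.123,"wx": 0.0,"wy": -0.003,"wz": 0.0},{"dx": 0.0,"dy": -0.004,"dz": 0.123,"wx": 0.0,"wy": -0.003,"wz": 0.0}]'

```text
t: 23.7
tool_pos: [0.5598, 0.1482, 0.2272]
ee_rot: [1.0, 0.009, 0.001, -0.0]
wrist_force: [-0.0, -0.2, 0.1]
grip_width: 0.051
```

>>> arm_command --steps '[{"dx": 0.0,"dy": 0.0,"dz": 0.0,"wx": 0.0,"wy": 0.0,"wz": 0.0},{"dx": 0.0,"dy": 0.0,"dz": 0.0,"wx": 0.0,"wy": 0.0,"wz": 0.0},{"dx": 0.0,"dy": 0.0,"dz": 0.0,"wx": 0.0,"wy": 0.0,"wz": 0.0},{"dx": 0.0,"dy": 0.0,"dz": 0.0,"wx": 0.0,"wy": 0.0,"wz": 0.0},{"dx": 0.0,"dy": 0.0,"dz": 0.0,"wx": 0.0,"wy": 0.0,"wz": 0.0},{"dx": 0.0,"dy": 0.0,"dz": 0.0,"wx": 0.0,"wy": 0.0,"wz": 0.0},{"dx": 0.0,"dy": 0.0,"dz": 0.0,"wx": 0.0,"wy": 0.0,"wz": 0.0},{"dx": 0.0,"dy": 0.0,"dz": 0.0,"wx": 0.0,"wy": 0.0,"wz": 0.0},{"dx": 0.0,"dy": 0.0,"dz": 0.0,"wx": 0.0,"wy": 0.0,"wz": 0.0},{"dx": 0.0,"dy": 0.0,"dz": 0.0,"wx": 0.0,"wy": 0.0,"wz": 0.0}]' --claw 1.0

```text
t: 24.53
tool_pos: [0.56, 0.1482, 0.2275]
ee_rot: [1.0, 0.009, 0.001, -0.0]
wrist_force: [-1.8, -0.2, 4.4]
grip_width: 0.0092
```

```bash
python3 - <<'E'
from lib import *
from station import r
s=r.read_state();print(s["t"],s["tool_pos"],s["grip_width"],s["wrist_force"])
plan(s,*tg(3,.03,.06,13,-.013,.1715))
E
```

```text
24.5333 [0.55998237 0.14824082 0.22750033] 0.009234632424365796 [-1.7552097  -0.17598111  4.39635894]
D [-0.434   1.1594 -0.2684] W [-0.0768  1.063   0.1711] maxmm 231.88995503599696
```

>>> arm_command --steps '[{"dx": 0.0,"dy": 0.0,"dz": -0.1,"wx": 0.0,"wy": 0.0,"wz": 0.0},{"dx": 0.0,"dy": 0.0,"dz": -0.25,"wx": 0.0,"wy": 0.0,"wz": 0.0},{"dx": 0.0,"dy": 0.05,"dz": -0.42,"wx": 0.0,"wy": 0.0,"wz": 0.0},{"dx": -0.05,"dy": 0.15,"dz": -0.58,"wx": 0.0,"wy": 0.06,"wz": 0.01},{"dx": -0.1,"dy": 0.28,"dz": -0.68,"wx": -0.01,"wy": 0.18,"wz": 0.03},{"dx": -0.16,"dy": 0.42,"dz": -0.7,"wx": -0.02,"wy": 0.32,"wz": 0.05},{"dx": -0.22,"dy": 0.56,"dz": -0.7,"wx": -0.03,"wy": 0.46,"wz": 0.07},{"dx": -0.28,"dy": 0.7,"dz": -0.7,"wx": -0.04,"wy": 0.6,"wz": 0.09},{"dx": -0.34,"dy": 0.82,"dz": -0.7,"wx": -0.05,"wy": 0.7,"wz": 0.11},{"dx": -0.34,"dy": 0.82,"dz": -0.7,"wx": -0.05,"wy": 0.7,"wz": 0.11}]'

```text
t: 25.37
tool_pos: [0.4912, -0.0196, 0.3647]
ee_rot: [0.962, -0.035, 0.271, 0.018]
wrist_force: [-0.6, 0.4, -1.9]
grip_width: 0.0092
```

```bash
python3 - <<'E'
from look import *
s=go("b2",("wrist",));print(s["ee_rot"])
plan(s,*tg(3,.03,.06,13,-.013,.1715))
E
```

```text
25.4167 [ 0.49233713 -0.01861153  0.36527221] [-0.086 -0.222  2.223 -0.013  0.592  1.567] [-1.4  0.3 -1.9] 0.009327543773442788
[ 0.96187517 -0.03530454  0.27066262  0.01707319]
D [-0.2635  0.3322  0.3382] W [-0.0248  0.367   0.0573] maxmm 67.63854228642558
```

View pics/b2_wrist.png

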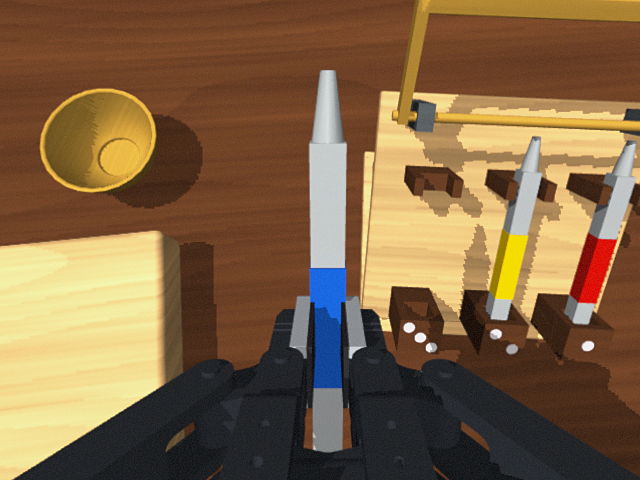

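```bash
python3 - <<'E'
from look import *
s=r.read_state()
plan(s,*tg(3,.03,.06,11,-.0135,.1713))
plan(s,*tg(3,.03,.04,11,-.0135,.1713))
E
```

```text
D [-0.234   0.3336  0.3422] W [-0.0238  0.3226  0.0577] maxmm 68.43921513771137
D [-0.2279  0.3352  0.442 ] W [-0.0238  0.3226  0.0577] maxmm 88.3995050911158
```

>>> arm_command --steps '[{"dx": -0.04,"dy": 0.06,"dz": 0.0,"wx": -0.004,"wy": 0.05,"wz": 0.01},{"dx": -0.08,"dy": 0.13,"dz": 0.02,"wx": -0.01,"wy": 0.12,"wz": 0.02},{"dx": -0.12,"dy": 0.2,"dz": 0.06,"wx": -0.015,"wy": 0.19,"wz": 0.035},{"dx": -0.17,"dy": 0.27,"dz": 0.12,"wx": -0.02,"wy": 0.26,"wz": 0.05},{"dx": -0.22,"dy": 0.334,"dz": 0.2,"wx": -0.024,"wy": 0.323,"wz": 0.058},{"dx": -0.234,"dy": 0.334,"dz": 0.27,"wx": -0.024,"wy": 0.323,"wz": 0.058},{"dx": -0.234,"dy": 0.334,"dz": 0.34,"wx": -0.024,"wy": 0.323,"wz": 0.058},{"dx": -0.234,"dy": 0.334,"dz": 0.34,"wx": -0.024,"wy": 0.323,"wz": 0.058},{"dx": -0.234,"dy": 0.334,"dz": 0.34,"wx": -0.024,"wy": 0.323,"wz": 0.058},{"dx": -0.234,"dy": 0.334,"dz": 0.34,"wx": -0.024,"wy": 0.323,"wz": 0.058}]'

```text
t: 26.25
tool_pos: [0.4833, -0.0855, 0.2841]
ee_rot: [0.919, -0.057, 0.39, 0.024]
wrist_force: [0.1, 1.1, -0.9]
grip_width: 0.0095
```

```bash
python3 - <<'E'
from look import *
s=r.read_state();print(s["t"],s["tool_pos"],s["joint_positions"].round(2))
plan(s,*tg(3,.03,.06,11,-.0135,.1713))
plan(s,*tg(3,.027,.002,12,-.0135,.1713))
E
```

```text
26.25 [ 0.48325845 -0.08551649  0.28410187] [-0.26 -0.15  2.39  0.77  0.14  0.71]
D [-0.0035  0.0023  0.0014] W [-0.0013  0.0002  0.001 ] maxmm 0.7086856198304237
D [-0.0886  0.0025  0.278 ] W [-0.0013  0.0224  0.001 ] maxmm 55.60298496938041
```

>>> arm_command --steps '[{"dx": -0.02,"dy": 0.002,"dz": 0.05,"wx": 0.0,"wy": 0.004,"wz": 0.0},{"dx": -0.035,"dy": 0.002,"dz": 0.1,"wx": 0.0,"wy": 0.008,"wz": 0.0},{"dx": -0.05,"dy": 0.002,"dz": 0.15,"wx": -0.001,"wy": 0.012,"wz": 0.001},{"dx": -0.065,"dy": 0.002,"dz": 0.2,"wx": -0.001,"wy": 0.016,"wz": 0.001},{"dx": -0.08,"dy": 0.002,"dz": 0.25,"wx": -0.001,"wy": 0.02,"wz": 0.001},{"dx": -0.089,"dy": 0.002,"dz": 0.278,"wx": -0.001,"wy": 0.022,"wz": 0.001},{"dx": -0.089,"dy": 0.002,"dz": 0.278,"wx": -0.001,"wy": 0.022,"wz": 0.001},{"dx": -0.089,"dy": 0.002,"dz": 0.278,"wx": -0.001,"wy": 0.022,"wz": 0.001},{"dx": -0.089,"dy": 0.002,"dz": 0.278,"wx": -0.001,"wy": 0.022,"wz": 0.001},{"dx": -0.089,"dy": 0.002,"dz": 0.278,"wx": -0.001,"wy": 0.022,"wz": 0.001}]'

```text
t: 27.08
tool_pos: [0.5113, -0.0891, 0.2339]
ee_rot: [0.915, -0.056, 0.399, 0.025]
wrist_force: [-0.6, -0.0, -1.8]
grip_width: 0.0096
```

```bash
python3 - <<'E'
from look import *
s=go("b3",("wrist",))
for a in[(.027,.002,12),(.01,.002,11),(0,.002,9)]: plan(s,*tg(3,*a,-.0135,.1713))
E
```

```text
27.1333 [ 0.51124744 -0.08909986  0.23392317] [-0.252  0.003  2.378  2.117  0.11  -0.637] [-0.7  0.5 -0.9] 0.00951243365199422
D [-0.0062  0.0019  0.0021] W [-0.0008 -0.0022  0.0012] maxmm 1.233659319294608
D [-0.0744  0.0018 -0.0102] W [-0.0008 -0.0244  0.0012] maxmm 14.8777557196759
D [-0.0938  0.0018 -0.0088] W [-0.0007 -0.0688  0.0012] maxmm 18.759058226511474
```

View pics/b3_wrist.png

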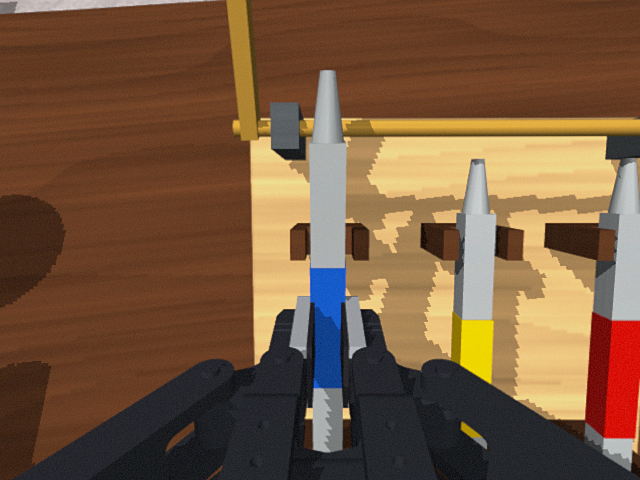

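Aligned (post 291–369, centre ≈ 329.5). Insert.

>>> arm_command --steps '[{"dx": -0.018,"dy": 0.001,"dz": -0.002,"wx": 0.0,"wy": -0.006,"wz": 0.0},{"dx": -0.037,"dy": 0.002,"dz": -0.005,"wx": 0.0,"wy": -0.012,"wz": 0.001},{"dx": -0.056,"dy": 0.002,"dz": -0.008,"wx": 0.0,"wy": -0.018,"wz": 0.001},{"dx": -0.074,"dy": 0.002,"dz": -0.01,"wx": 0.0,"wy": -0.024,"wz": 0.001},{"dx": -0.081,"dy": 0.002,"dz": -0.009,"wx": 0.0,"wy": -0.039,"wz": 0.001},{"dx": -0.088,"dy": 0.002,"dz": -0.009,"wx": 0.0,"wy": -0.054,"wz": 0.001},{"dx": -0.094,"dy": 0.002,"dz": -0.009,"wx": 0.0,"wy": -0.069,"wz": 0.001},{"dx": -0.094,"dy": 0.002,"dz": -0.009,"wx": 0.0,"wy": -0.069,"wz": 0.001},{"dx": -0.094,"dy": 0.002,"dz": -0.009,"wx": 0.0,"wy": -0.069,"wz": 0.001},{"dx": -0.094,"dy": 0.002,"dz": -0.009,"wx": 0.0,"wy": -0.069,"wz": 0.001}]'

```text
t: 27.97
tool_pos: [0.4977, -0.0879, 0.222]
ee_rot: [0.925, -0.057, 0.375, 0.023]
wrist_force: [2.3, -0.6, 1.0]
grip_width: 0.0096
```

```bash
python3 - <<'E'
from look import *
s=go("b4",("wrist",))
for a in[(0,.002,9),(.0,.001,4),(0,.0005,0)]: plan(s,*tg(3,*a,-.0135,.1713))
E
```

```text
28.0167 [ 0.49768303 -0.08785956  0.22203912] [-0.256  0.     2.395  1.767  0.094 -0.292] [ 2.  -0.3  1.8] 0.009541741791183616
D [-0.0039 -0.0004  0.0008] W [-0.001  -0.0019 -0.0002] maxmm 0.7788969671394229
D [ 0.0688 -0.0004  0.0359] W [-1.00e-03 -1.13e-01 -1.00e-04] maxmm 13.750129645577452
D [ 0.125  -0.0003  0.067 ] W [-1.000e-03 -2.019e-01 -1.000e-04] maxmm 25.007085331358052
```

View pics/b4_wrist.png

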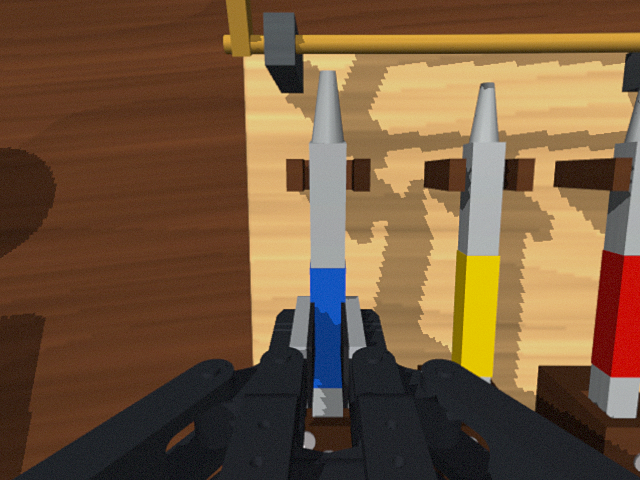

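>>> arm_command --steps '[{"dx": 0.018,"dy": 0.0,"dz": 0.009,"wx": 0.0,"wy": -0.028,"wz": 0.0},{"dx": 0.035,"dy": 0.0,"dz": 0.018,"wx": 0.0,"wy": -0.056,"wz": 0.0},{"dx": 0.052,"dy": 0.0,"dz": 0.027,"wx": 0.0,"wy": -0.085,"wz": 0.0},{"dx": 0.069,"dy": 0.0,"dz": 0.036,"wx": -0.001,"wy": -0.113,"wz": 0.0},{"dx": 0.084,"dy": 0.0,"dz": 0.044,"wx": -0.001,"wy": -0.135,"wz": 0.0},{"dx": 0.098,"dy": 0.0,"dz": 0.051,"wx": -0.001,"wy": -0.158,"wz": 0.0},{"dx": 0.112,"dy": 0.0,"dz": 0.059,"wx": -0.001,"wy": -0.18,"wz": 0.0},{"dx": 0.125,"dy": 0.0,"dz": 0.067,"wx": -0.001,"wy": -0.202,"wz": 0.0},{"dx": 0.125,"dy": 0.0,"dz": 0.067,"wx": -0.001,"wy": -0.202,"wz": 0.0},{"dx": 0.125,"dy": 0.0,"dz": 0.067,"wx": -0.001,"wy": -0.202,"wz": 0.0}]'

```text
t: 28.85
tool_pos: [0.525, -0.0911, 0.2298]
ee_rot: [0.952, -0.059, 0.301, 0.018]
wrist_force: [2.9, -1.8, 1.1]
grip_width: 0.0095
```

```bash
python3 - <<'E'
from look import *
s=go("b5",("wrist",))
for a in[(0,.0,0)]: plan(s,*tg(3,*a,-.0135,.1713))
print(R.from_quat(s["ee_rot"]).inv().apply(s["wrist_force"]))
E
```

```text
28.9 [ 0.52481876 -0.09116008  0.229798  ] [-0.241  0.044  2.287  0.325  0.213  1.157] [ 3.  -0.5  0.6] 0.009588802775637204
D [-0.0002  0.0001  0.0023] W [-0.0006 -0.0022 -0.0002] maxmm 0.4652564062176531
[2.83170819 0.16684654 1.19806424]
```

View pics/b5_wrist.png

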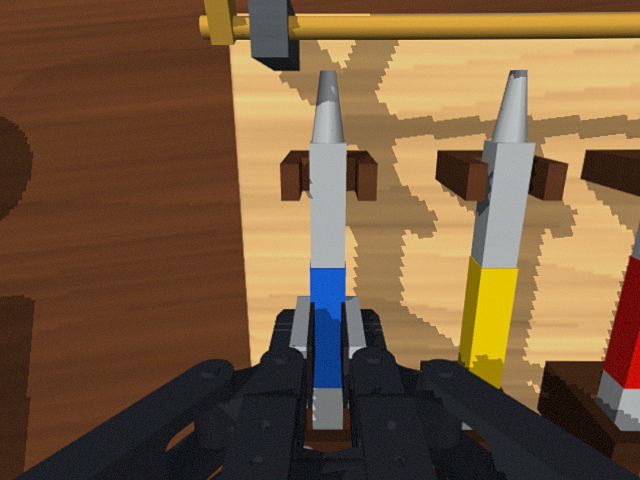

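>>> arm_command --steps '[{"dx": -0.002,"dy": 0.0,"dz": 0.001,"wx": 0.0,"wy": 0.0,"wz": 0.0},{"dx": 0.0,"dy": 0.0,"dz": 0.0,"wx": 0.0,"wy": 0.0,"wz": 0.0},{"dx": 0.0,"dy": 0.0,"dz": 0.0,"wx": 0.0,"wy": 0.0,"wz": 0.0},{"dx": 0.0,"dy": 0.0,"dz": 0.0,"wx": 0.0,"wy": 0.0,"wz": 0.0},{"dx": 0.0,"dy": 0.0,"dz": 0.0,"wx": 0.0,"wy": 0.0,"wz": 0.0},{"dx": 0.0,"dy": 0.0,"dz": 0.0,"wx": 0.0,"wy": 0.0,"wz": 0.0},{"dx": 0.0,"dy": 0.0,"dz": -0.04,"wx": 0.0,"wy": 0.0,"wz": 0.0},{"dx": 0.0,"dy": 0.0,"dz": -0.12,"wx": 0.0,"wy": 0.0,"wz": 0.0},{"dx": 0.0,"dy": 0.0,"dz": -0.22,"wx": 0.0,"wy": 0.0,"wz": 0.0},{"dx": 0.0,"dy": 0.0,"dz": -0.35,"wx": 0.0,"wy": 0.0,"wz": 0.0}]' --claw 0.5

```text
t: 29.73
tool_pos: [0.4839, -0.086, 0.2867]
ee_rot: [0.952, -0.059, 0.3, 0.018]
wrist_force: [0.4, -0.0, 1.0]
grip_width: 0.0429
```

```bash
python3 - <<'E'
from look import *
s=go("b6",("wrist",))
E
for i in 1 2 3; do python3 home.py b6_wrist $i;done
```

```text
29.7833 [ 0.48373253 -0.08606621  0.29130486] [-0.253 -0.145  2.324  0.214  0.357  1.264] [-0.3  0.9  0.6] 0.042420560579122545
tip [[580.7  75.8]]
taper [[578.9 124.6]]
sl+10 [[562.6 211.9]]
sl-40 [[546.4 300.2]]
tip [[453.6  76.6]]
taper [[452.7 125.1]]
sl+10 [[444.7 212. ]]
sl-40 [[436.7 300. ]]
tip [[327.7  76.8]]
taper [[327.7 125.3]]
sl+10 [[327.7 212.1]]
sl-40 [[327.7 299.9]]
```

View pics/b6_wrist.png

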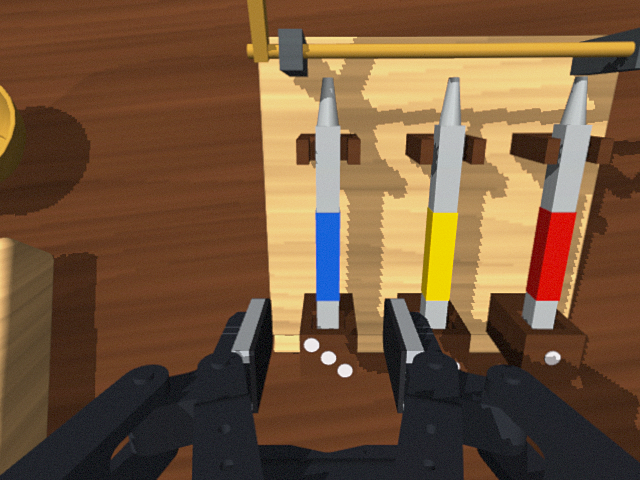

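```bash
cat >> lib.py <<'E'
SH=.161;NH=.044
HG=rackpt(RK[3]+SH,0,NH)
def kp(dx,dz,tilt=0,y=0.,L=.173):
    """tip at hinge+(dx,dz) rack frame"""
    t=np.radians(tilt)
    p=HG+[dx,y,dz]+L*np.array([-np.sin(t),0,np.cos(t)])
    return R.from_euler('z',RK[2]).apply(p)+[RK[0],RK[1],0],tool(np.degrees(RK[2]),tilt)
E
python3 - <<'E'
from lib import *
from station import r
s=r.read_state();print(HG)
plan(s,*kp(.0,.11)); print(kp(.0,.11)[0]); print(kp(.06,.11)[0])
E
```

```text
[0.03911245 0.         0.15761648]
D [1.302  0.3001 0.0077] W [ 2.000e-04 -7.849e-01  2.000e-04] maxmm 260.40949658269005
[ 0.68803212 -0.17200708  0.44061648]
[ 0.7475702  -0.17943795  0.44061648]
```

>>> arm_command --steps '[{"dx": 0.05,"dy": 0.0,"dz": -0.12,"wx": 0.0,"wy": 0.0,"wz": 0.0},{"dx": 0.12,"dy": 0.03,"dz": -0.25,"wx": 0.0,"wy": -0.05,"wz": 0.0},{"dx": 0.2,"dy": 0.06,"dz": -0.36,"wx": 0.0,"wy": -0.13,"wz": 0.0},{"dx": 0.3,"dy": 0.1,"dz": -0.42,"wx": 0.0,"wy": -0.25,"wz": 0.0},{"dx": 0.42,"dy": 0.14,"dz": -0.44,"wx": 0.0,"wy": -0.37,"wz": 0.0},{"dx": 0.55,"dy": 0.18,"dz": -0.42,"wx": 0.0,"wy": -0.5,"wz": 0.0},{"dx": 0.68,"dy": 0.23,"dz": -0.38,"wx": 0.0,"wy": -0.62,"wz": 0.0},{"dx": 0.82,"dy": 0.27,"dz": -0.32,"wx": 0.0,"wy": -0.74,"wz": 0.0},{"dx": 0.95,"dy": 0.3,"dz": -0.25,"wx": 0.0,"wy": -0.785,"wz": 0.0},{"dx": 0.98,"dy": 0.3,"dz": -0.22,"wx": 0.0,"wy": -0.785,"wz": 0.0}]' --claw 1.0 --newtons 40

```text
t: 30.62
tool_pos: [0.6135, -0.1639, 0.4413]
ee_rot: [0.998, -0.062, 0.001, 0.001]
wrist_force: [-0.3, -0.2, 0.4]
grip_width: -0.0
```

```bash
python3 - <<'E'
from look import *
s=go("k1",("wrist",))
plan(s,*kp(.08,.11));plan(s,*kp(.07,.11))
c=dict(np.load("k1_wrist.npz"));
# predicted bar for phi
for ph in(20,27,34):
    a=np.radians(ph);print(ph,[proj(c,rw(SH+.062*np.cos(a),y,NH+.062*np.sin(a))).round(0).tolist() for y in(-.06,.06)])
P=cloud(c);L=R.from_euler('z',-RK[2]).apply(P.reshape(-1,3)-[RK[0],RK[1],0])-HG
m=(L[:,0]>-.01)&(L[:,0]<.08)&(L[:,2]>.04)&(L[:,2]<.075)&(abs(L[:,1])<.08)
print(m.sum(),np.percentile(L[m],[2,50,98],axis=0))
E
```

```text
30.6667 [ 0.61302216 -0.1632712   0.43997644] [-0.3    0.168  1.654 -0.     1.317  1.396] [ 1.6 -0.2  1. ] 0.0005410975232551726
D [ 0.7776 -0.0034 -0.0019] W [ 0.0006 -0.0022 -0.0005] maxmm 155.5149849647242
D [ 0.7276 -0.0034 -0.002 ] W [ 0.0006 -0.0022 -0.0005] maxmm 145.51500027652068
20 [[[460.0, 27.0]], [[187.0, 27.0]]]
27 [[[461.0, 42.0]], [[186.0, 42.0]]]
34 [[[462.0, 59.0]], [[185.0, 59.0]]]
12410 [[ 0.02589725 -0.076696    0.05065042]
 [ 0.03147724  0.0001015   0.05561129]
 [ 0.03830584  0.07682679  0.05880213]]
```

View pics/k1_wrist.png

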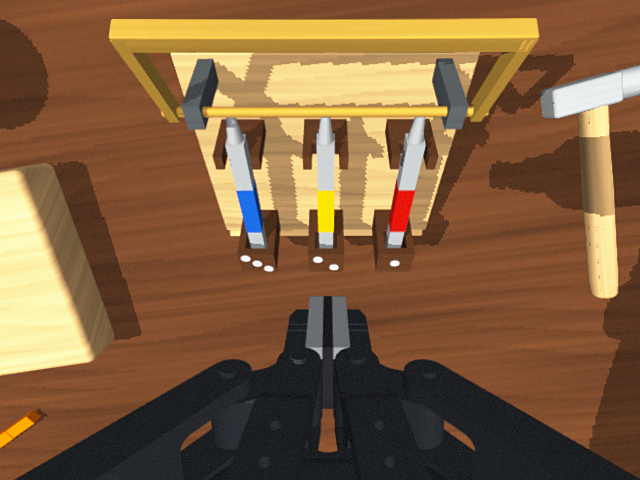

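>>> arm_command --steps '[{"dx": 0.15,"dy": -0.003,"dz": 0.0,"wx": 0.0,"wy": 0.0,"wz": 0.0},{"dx": 0.32,"dy": -0.003,"dz": 0.0,"wx": 0.0,"wy": 0.0,"wz": 0.0},{"dx": 0.5,"dy": -0.003,"dz": 0.0,"wx": 0.0,"wy": 0.0,"wz": 0.0},{"dx": 0.66,"dy": -0.003,"dz": 0.0,"wx": 0.0,"wy": 0.0,"wz": 0.0},{"dx": 0.78,"dy": -0.003,"dz": 0.0,"wx": 0.0,"wy": 0.0,"wz": 0.0},{"dx": 0.78,"dy": -0.003,"dz": 0.02,"wx": 0.0,"wy": 0.0,"wz": 0.0},{"dx": 0.78,"dy": -0.003,"dz": 0.12,"wx": 0.0,"wy": 0.0,"wz": 0.0},{"dx": 0.78,"dy": -0.003,"dz": 0.24,"wx": 0.0,"wy": 0.0,"wz": 0.0},{"dx": 0.78,"dy": -0.003,"dz": 0.34,"wx": 0.0,"wy": 0.0,"wz": 0.0},{"dx": 0.78,"dy": -0.003,"dz": 0.34,"wx": 0.0,"wy": 0.0,"wz": 0.0}]'

```text
t: 31.5
tool_pos: [0.765, -0.1812, 0.3657]
ee_rot: [0.998, -0.062, -0.004, -0.001]
wrist_force: [-1.2, 0.5, -1.5]
grip_width: 0.0001
```

```bash
python3 - <<'E'
from look import *
s=go("k2",("scene",))
for al in(58,75,90,105,120,135,150):
    a=np.radians(al);print(al,end=' ');plan(s,*kp(.062*np.cos(a)+.017,.062*np.sin(a)-.011))
E
```

```text
31.55 [ 0.76566978 -0.18145236  0.3683112 ] [-0.264  0.497  1.356 -0.     1.294  1.431] [ 0.7 -0.3  0.5] 0.0002145074565835207
58 D [-0.1419  0.0013 -0.0186] W [-0.0007  0.0077 -0.0005] maxmm 28.377453465678393
75 D [-0.2261  0.0013 -0.0546] W [-0.0007  0.0077 -0.0005] maxmm 45.22928958613451
90 D [-0.3064  0.0013 -0.0647] W [-0.0007  0.0077 -0.0005] maxmm 61.28847697982894
105 D [-0.3866  0.0013 -0.0536] W [-0.0007  0.0077 -0.0005] maxmm 77.32226859607623
120 D [-0.4612  0.0014 -0.0222] W [-0.0007  0.0077 -0.0005] maxmm 92.23798803332241
135 D [-0.5251  0.0015  0.0274] W [-0.0007  0.0077 -0.0005] maxmm 105.0191536613111
150 D [-0.574   0.0015  0.0919] W [-0.0007  0.0077 -0.0005] maxmm 114.7947501643697
```

View pics/k2_scene.png

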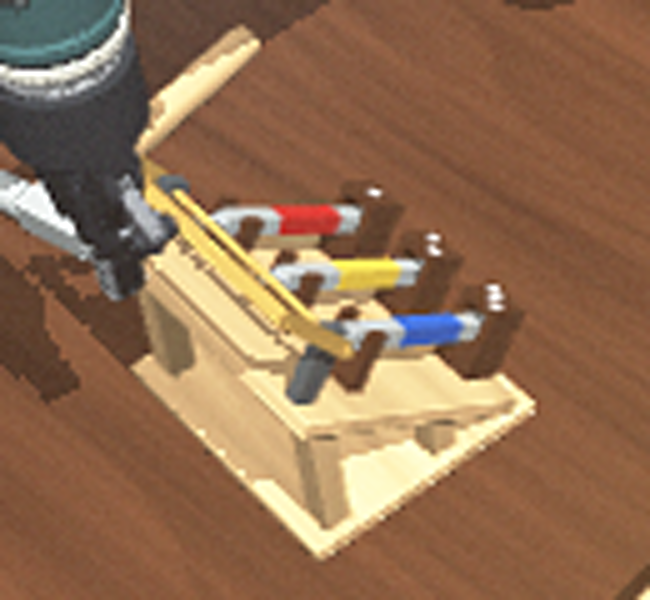

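>>> arm_command --steps '[{"dx": -0.07,"dy": 0.0,"dz": -0.01,"wx": 0.0,"wy": 0.0,"wz": 0.0},{"dx": -0.142,"dy": 0.0,"dz": -0.019,"wx": 0.0,"wy": 0.0,"wz": 0.0},{"dx": -0.185,"dy": 0.0,"dz": -0.037,"wx": 0.0,"wy": 0.0,"wz": 0.0},{"dx": -0.226,"dy": 0.001,"dz": -0.055,"wx": 0.0,"wy": 0.0,"wz": 0.0},{"dx": -0.266,"dy": 0.001,"dz": -0.061,"wx": 0.0,"wy": 0.0,"wz": 0.0},{"dx": -0.306,"dy": 0.001,"dz": -0.065,"wx": 0.0,"wy": 0.0,"wz": 0.0},{"dx": -0.347,"dy": 0.001,"dz": -0.061,"wx": 0.0,"wy": 0.0,"wz": 0.0},{"dx": -0.387,"dy": 0.001,"dz": -0.054,"wx": 0.0,"wy": 0.0,"wz": 0.0},{"dx": -0.425,"dy": 0.001,"dz": -0.039,"wx": 0.0,"wy": 0.0,"wz": 0.0},{"dx": -0.461,"dy": 0.001,"dz": -0.022,"wx": 0.0,"wy": 0.0,"wz": 0.0}]'

```text
t: 32.38
tool_pos: [0.6733, -0.1701, 0.3729]
ee_rot: [0.998, -0.062, -0.003, -0.0]
wrist_force: [1.3, -0.4, 0.2]
grip_width: -0.0001
```

```bash
python3 - <<'E'
from look import *
s=go("k3",("scene","wrist"))
for al in(120,135,150):
    a=np.radians(al);print(al,end=' ');plan(s,*kp(.062*np.cos(a)+.017,.062*np.sin(a)-.011))
E
```

```text
32.4833 [ 0.6726372  -0.16998213  0.37160792] [-2.830e-01  3.220e-01  1.591e+00 -1.000e-03  1.238e+00  1.412e+00] [ 0.2  0.1 -0.6] 6.364626917860712e-05
120 D [ 0.0076  0.0005 -0.0086] W [-0.0013  0.0122 -0.0007] maxmm 1.7167684945547075
135 D [-0.0562  0.0006  0.0413] W [-0.0013  0.0122 -0.0007] maxmm 11.234867786723127
150 D [-0.1048  0.0007  0.106 ] W [-0.0013  0.0122 -0.0007] maxmm 21.1928912961361
```

View pics/k3_scene.png

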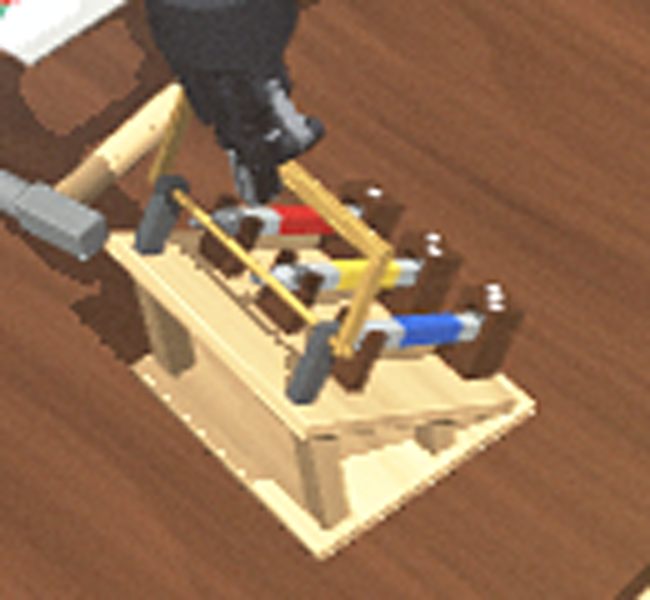

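View pics/k3_wrist.png

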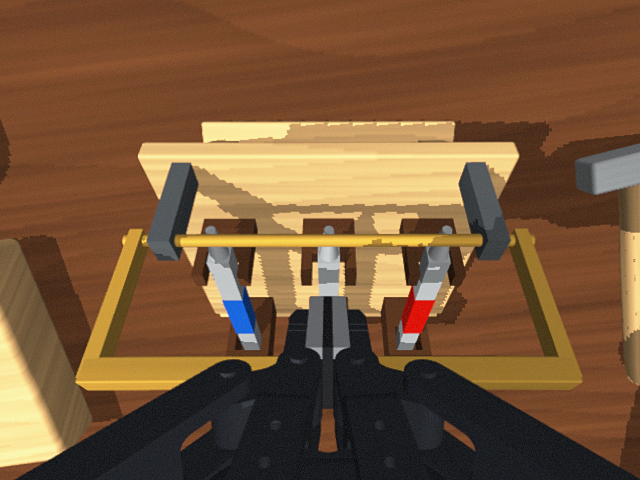

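>>> arm_command --steps '[{"dx": -0.028,"dy": 0.0,"dz": 0.02,"wx": 0.0,"wy": 0.0,"wz": 0.0},{"dx": -0.056,"dy": 0.0,"dz": 0.041,"wx": 0.0,"wy": 0.0,"wz": 0.0},{"dx": -0.082,"dy": 0.0,"dz": 0.074,"wx": 0.0,"wy": 0.0,"wz": 0.0},{"dx": -0.108,"dy": 0.0,"dz": 0.1,"wx": 0.0,"wy": 0.0,"wz": 0.0},{"dx": -0.108,"dy": 0.0,"dz": 0.1,"wx": 0.0,"wy": 0.0,"wz": 0.0},{"dx": -0.06,"dy": 0.0,"dz": 0.06,"wx": 0.0,"wy": 0.0,"wz": 0.0},{"dx": -0.05,"dy": 0.0,"dz": -0.05,"wx": 0.0,"wy": 0.0,"wz": 0.0},{"dx": -0.05,"dy": 0.0,"dz": -0.18,"wx": 0.0,"wy": 0.0,"wz": 0.0},{"dx": -0.05,"dy": 0.0,"dz": -0.3,"wx": 0.0,"wy": 0.0,"wz": 0.0},{"dx": -0.05,"dy": 0.0,"dz": -0.3,"wx": 0.0,"wy": 0.0,"wz": 0.0}]'

```text
t: 33.32
tool_pos: [0.6642, -0.1691, 0.4376]
ee_rot: [0.998, -0.062, -0.001, 0.0]
wrist_force: [0.8, 0.4, 2.0]
grip_width: -0.0001
```

```bash
cat >> lib.py <<'E'
def ks(ds,n,y=0,L=.173):
    "tilted tool; tip at slope coords relative to hinge s, n rel hinge"
    return rw(SH+ds,y,NH+n+L),tool(np.degrees(RK[2]),35)
E
python3 - <<'E'
from look import *
s=go("k4",("scene","wrist"))
c=dict(np.load("k4_wrist.npz"));P=cloud(c);L=R.from_euler('z',-RK[2]).apply(P.reshape(-1,3)-[RK[0],RK[1],0])-HG
m=(abs(abs(L[:,1])-.06)<.02)&(L[:,0]<-.015)&(L[:,0]>-.08)&(L[:,2]>.005)&(L[:,2]<.07)
print(m.sum(),np.percentile(L[m],[2,50,98],axis=0))
plan(s,*ks(-.03,.085))
E
```

```text
33.4167 [ 0.66323188 -0.16885062  0.43269014] [-2.860e-01  2.690e-01  1.546e+00 -1.000e-03  1.334e+00  1.410e+00] [-1.  -0.6 -1.1] 6.008339244863566e-05
2395 [[-0.05966917 -0.07842205  0.02660703]
 [-0.05490732  0.041094    0.02949298]
 [-0.05064226  0.07833701  0.03177704]]
D [-0.7347  0.001   0.4104] W [-7.000e-04  7.876e-01 -1.000e-03] maxmm 146.9303341650997
```

View pics/k4_scene.png

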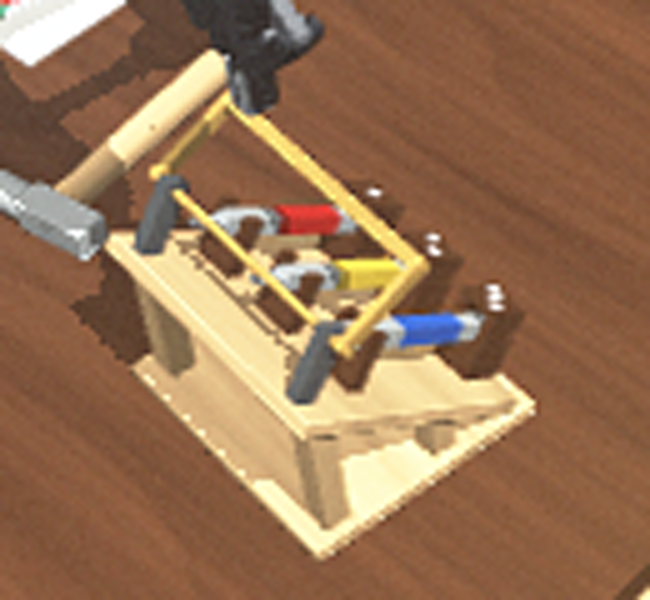

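>>> arm_command --steps '[{"dx": -0.1,"dy": 0.0,"dz": 0.0,"wx": 0.0,"wy": 0.14,"wz": 0.0},{"dx": -0.22,"dy": 0.0,"dz": 0.02,"wx": 0.0,"wy": 0.29,"wz": 0.0},{"dx": -0.36,"dy": 0.0,"dz": 0.06,"wx": 0.0,"wy": 0.44,"wz": 0.0},{"dx": -0.5,"dy": 0.0,"dz": 0.12,"wx": 0.0,"wy": 0.59,"wz": 0.0},{"dx": -0.64,"dy": 0.0,"dz": 0.2,"wx": 0.0,"wy": 0.74,"wz": 0.0},{"dx": -0.73,"dy": 0.0,"dz": 0.28,"wx": 0.0,"wy": 0.787,"wz": 0.0},{"dx": -0.735,"dy": 0.0,"dz": 0.36,"wx": 0.0,"wy": 0.787,"wz": 0.0},{"dx": -0.735,"dy": 0.0,"dz": 0.41,"wx": 0.0,"wy": 0.787,"wz": 0.0},{"dx": -0.735,"dy": 0.0,"dz": 0.41,"wx": 0.0,"wy": 0.787,"wz": 0.0},{"dx": -0.735,"dy": 0.0,"dz": 0.41,"wx": 0.0,"wy": 0.787,"wz": 0.0}]'

```text
t: 34.25
tool_pos: [0.5168, -0.1504, 0.3505]
ee_rot: [0.952, -0.06, 0.299, 0.018]
wrist_force: [-0.1, -0.2, 0.3]
grip_width: -0.0001
```

```bash
cat > kst.py <<'E'
from look import *
def bar():
    out=[]
    for k in("scene","top"):
        c=camera(k);P=cloud(c);im=c["img"].astype(int)
        L=R.from_euler('z',-RK[2]).apply(P.reshape(-1,3)-[RK[0],RK[1],0])-HG
        s=L[:,0]*c35+L[:,2]*s35;n=-L[:,0]*s35+L[:,2]*c35;y=L[:,1]
        q=im.reshape(-1,3)
        gold=(q[:,0]>120)&(q[:,0]-q[:,2]>70)&(q[:,1]>80)
        m=gold&(abs(y)<.085)&(s>-.078)&(s<.0)&(n>-.012)&(n<.08)&(np.hypot(s,n)>.045)&(np.hypot(s,n)<.078)&~((abs(y)<.012)&(n<0.002))
        # exclude yellow sleeve: saturated
        m&=~((q[:,0]>200)&(q[:,1]>200))
        if m.sum(): print(k,m.sum(),"s,n med",np.median(s[m]).round(4),np.median(n[m]).round(4),"n range",np.percentile(n[m],[5,95]).round(4),"beta",np.degrees(np.arctan2(np.median(n[m]),np.median(s[m]))).round(1))
if __name__=="__main__":
    bar();s=r.read_state();print(s["t"],s["tool_pos"],s["wrist_force"].round(1),s["joint_positions"].round(2),s["grip_width"])
    for b in map(float,sys.argv[1:]):
        a=np.radians(b);print(b,end=' ');plan(s,*ks(.062*np.cos(a)+.003*0,.062*np.sin(a)+.0055))
E
python3 kst.py 120 130 140 150 160 170 180
```

```text
scene 38 s,n med -0.0273 0.0527 n range [0.0338 0.061 ] beta 117.4
top 466 s,n med -0.0304 0.0574 n range [-0.0028  0.062 ] beta 117.9
34.35 [ 0.5179388  -0.15077608  0.35278627] [ 0.4 -0.7 -0.3] [-0.38 -0.12  2.17  0.3   0.51  1.1 ] -0.00013434239064185724
120.0 D [-0.0128  0.      0.13  ] W [ 0.     -0.0011 -0.0007] maxmm 25.996461283281093
130.0 D [-0.0571  0.      0.1609] W [ 0.     -0.0011 -0.0007] maxmm 32.187324644202
140.0 D [-9.530e-02  1.000e-04  1.991e-01] W [ 0.     -0.0011 -0.0007] maxmm 39.822379456993126
150.0 D [-1.263e-01  1.000e-04  2.433e-01] W [ 0.     -0.0011 -0.0007] maxmm 48.669638444692275
160.0 D [-1.492e-01  1.000e-04  2.923e-01] W [ 0.     -0.0011 -0.0007] maxmm 58.46028211988696
170.0 D [-1.633e-01  1.000e-04  3.445e-01] W [ 0.     -0.0011 -0.0007] maxmm 68.89682672881125
180.0 D [-1.680e-01  1.000e-04  3.983e-01] W [ 0.     -0.0011 -0.0007] maxmm 79.66216314466945
```

>>> arm_command --steps '[{"dx": -0.013,"dy": 0.0,"dz": 0.08,"wx": 0.0,"wy": 0.0,"wz": 0.0},{"dx": -0.02,"dy": 0.0,"dz": 0.13,"wx": 0.0,"wy": 0.0,"wz": 0.0},{"dx": -0.057,"dy": 0.0,"dz": 0.161,"wx": 0.0,"wy": 0.0,"wz": 0.0},{"dx": -0.076,"dy": 0.0,"dz": 0.18,"wx": 0.0,"wy": 0.0,"wz": 0.0},{"dx": -0.095,"dy": 0.0,"dz": 0.2,"wx": 0.0,"wy": 0.0,"wz": 0.0},{"dx": -0.11,"dy": 0.0,"dz": 0.22,"wx": 0.0,"wy": 0.0,"wz": 0.0},{"dx": -0.126,"dy": 0.0,"dz": 0.243,"wx": 0.0,"wy": 0.0,"wz": 0.0},{"dx": -0.139,"dy": 0.0,"dz": 0.267,"wx": 0.0,"wy": 0.0,"wz": 0.0},{"dx": -0.149,"dy": 0.0,"dz": 0.292,"wx": 0.0,"wy": 0.0,"wz": 0.0},{"dx": -0.156,"dy": 0.0,"dz": 0.318,"wx": 0.0,"wy": 0.0,"wz": 0.0}]'

```text
t: 35.18
tool_pos: [0.5291, -0.1522, 0.2825]
ee_rot: [0.952, -0.059, 0.301, 0.019]
wrist_force: [-1.2, 0.4, 0.6]
grip_width: 0.0001
```

```bash
python3 kst.py 160 170 175 180 184
```

```text
scene 150 s,n med -0.0557 0.0154 n range [0.0094 0.0209] beta 164.5
top 295 s,n med -0.059 0.0179 n range [-0.0057  0.0225] beta 163.1
35.2833 [ 0.52893269 -0.1520366   0.28179904] [-0.3 -0.8 -0.2] [-0.37 -0.    2.21  0.41  0.36  0.99] -9.790211422500405e-05
160.0 D [ 0.0093  0.0005 -0.03  ] W [-0.0003  0.0003 -0.0011] maxmm 6.009548765002278
170.0 D [-0.0047  0.0006  0.0222] W [-0.0003  0.0003 -0.0011] maxmm 4.430150978353787
175.0 D [-0.0082  0.0006  0.049 ] W [-0.0003  0.0003 -0.0011] maxmm 9.792842778658516
180.0 D [-0.0094  0.0006  0.076 ] W [-0.0003  0.0003 -0.0011] maxmm 15.19655236251454
184.0 D [-0.0086  0.0006  0.0976] W [-0.0003  0.0003 -0.0011] maxmm 19.521419002811477
```

>>> arm_command --steps '[{"dx": -0.003,"dy": 0.0,"dz": 0.015,"wx": 0.0,"wy": 0.0,"wz": 0.0},{"dx": -0.005,"dy": 0.0,"dz": 0.03,"wx": 0.0,"wy": 0.0,"wz": 0.0},{"dx": -0.007,"dy": 0.0,"dz": 0.045,"wx": 0.0,"wy": 0.0,"wz": 0.0},{"dx": -0.009,"dy": 0.0,"dz": 0.06,"wx": 0.0,"wy": 0.0,"wz": 0.0},{"dx": -0.009,"dy": 0.0,"dz": 0.068,"wx": 0.0,"wy": 0.0,"wz": 0.0},{"dx": -0.009,"dy": 0.0,"dz": 0.076,"wx": 0.0,"wy": 0.0,"wz": 0.0},{"dx": -0.009,"dy": 0.0,"dz": 0.08,"wx": 0.0,"wy": 0.0,"wz": 0.0},{"dx": -0.009,"dy": 0.0,"dz": 0.08,"wx": 0.0,"wy": 0.0,"wz": 0.0},{"dx": -0.009,"dy": 0.0,"dz": 0.08,"wx": 0.0,"wy": 0.0,"wz": 0.0},{"dx": -0.009,"dy": 0.0,"dz": 0.08,"wx": 0.0,"wy": 0.0,"wz": 0.0}]'

```text
t: 36.12
tool_pos: [0.5363, -0.153, 0.2682]
ee_rot: [0.952, -0.059, 0.3, 0.018]
wrist_force: [-7.1, 0.8, 6.7]
grip_width: 0.0001
```

```bash
python3 kst.py 180 184
```

```text
scene 154 s,n med -0.0576 0.0021 n range [-0.0044  0.0061] beta 177.9
top 391 s,n med -0.0606 0.0043 n range [-0.0057  0.0087] beta 176.0
36.2167 [ 0.53626921 -0.15300725  0.26815372] [-8.2  0.6  6.2] [-0.37  0.03  2.21  0.43  0.33  0.96] 0.00011176257327508365
180.0 D [-0.0006  0.0003 -0.0011] W [-0.0006  0.0003 -0.0007] maxmm 0.22604517412991026
184.0 D [0.0002 0.0003 0.0205] W [-0.0006  0.0003 -0.0007] maxmm 4.098822965257728
```

>>> arm_command --steps '[{"dx": 0.0,"dy": 0.0,"dz": 0.004,"wx": 0.0,"wy": 0.0,"wz": 0.0},{"dx": 0.0,"dy": 0.0,"dz": 0.006,"wx": 0.0,"wy": 0.0,"wz": 0.0},{"dx": 0.0,"dy": 0.0,"dz": 0.006,"wx": 0.0,"wy": 0.0,"wz": 0.0},{"dx": 0.0,"dy": 0.0,"dz": -0.02,"wx": 0.0,"wy": 0.0,"wz": 0.0},{"dx": 0.0,"dy": 0.0,"dz": -0.1,"wx": 0.0,"wy": 0.0,"wz": 0.0},{"dx": 0.0,"dy": 0.0,"dz": -0.2,"wx": 0.0,"wy": 0.0,"wz": 0.0},{"dx": 0.0,"dy": 0.0,"dz": -0.35,"wx": 0.0,"wy": 0.0,"wz": 0.0},{"dx": 0.0,"dy": 0.0,"dz": -0.5,"wx": 0.0,"wy": 0.0,"wz": 0.0},{"dx": 0.0,"dy": 0.0,"dz": -0.5,"wx": 0.0,"wy": 0.0,"wz": 0.0},{"dx": 0.0,"dy": 0.0,"dz": -0.5,"wx": 0.0,"wy": 0.0,"wz": 0.0}]'

```text
t: 37.05
tool_pos: [0.4795, -0.1462, 0.3526]
ee_rot: [0.951, -0.059, 0.302, 0.019]
wrist_force: [0.6, 0.1, 0.6]
grip_width: 0.0002
```

```bash
python3 kst.py; python3 - <<'E'
from look import *
s=go("f1",("wrist",))
c=dict(np.load("f1_wrist.npz"));P=cloud(c).reshape(-1,3);q=c["img"].reshape(-1,3).astype(int)
L=R.from_euler('z',-RK[2]).apply(P-[RK[0],RK[1],0])-HG
S=L[:,0]*c35+L[:,2]*s35;n=-L[:,0]*s35+L[:,2]*c35;y=L[:,1]
for y0 in(-.03,.03,-.06,0,.06,.08,-.08):
    m=(abs(y-y0)<.004)&(abs(S+.062)<.012)&(n>-.004)&(n<.03)
    if m.sum()>3: print("bar top",y0,m.sum(),"s",np.percentile(S[m],[3,97]).round(4),"n",np.median(n[m]).round(4))
# punch top surfaces & tips
for rst,y0 in((1,-.06),(2,0),(3,.06)):
    m=(abs(y-y0)<.01)&(S+SH>.10)&(S+SH<.2)&(n+NH>.026)&(n+NH<.045)
    g=m&(abs(q[:,0]-q[:,2])<30)&(q.sum(1)>200)
    print(rst,g.sum(),"tip s",np.percentile(S[g]+SH,99).round(4),"y",np.median(y[g]).round(4),"n top body",np.median((n+NH)[g&(S+SH<.125)]).round(4))
E
```

```text
scene 160 s,n med -0.0584 0.002 n range [-0.0051  0.0059] beta 178.0
top 435 s,n med -0.0611 0.0043 n range [-0.0062  0.0089] beta 176.0
37.15 [ 0.47926529 -0.14585514  0.34969212] [-0.3 -0.1 -0.3] [-0.4  -0.2   2.25  0.32  0.52  1.07] -2.265437660506969e-05
37.2 [ 0.4792254  -0.14577513  0.3489267 ] [-0.4   -0.196  2.245  0.319  0.523  1.065] [-0.   0.7 -0.2] -0.0007298780193372476
bar top -0.03 246 s [-0.0681 -0.058 ] n 0.0043
bar top 0.03 243 s [-0.0679 -0.0579] n 0.0044
bar top -0.06 233 s [-0.0671 -0.0579] n 0.0044
bar top 0 246 s [-0.0678 -0.058 ] n 0.0044
bar top 0.06 243 s [-0.0678 -0.0581] n 0.0044
bar top 0.08 242 s [-0.0677 -0.0581] n 0.0044
bar top -0.08 241 s [-0.0672 -0.0579] n 0.0043
1 1296 tip s 0.1489 y -0.0597 n top body 0.0354
2 1202 tip s 0.1489 y -0.0002 n top body 0.0356
3 1332 tip s 0.1489 y 0.0591 n top body 0.0355
```

```bash
python3 - <<'E'
from station import r
print(r.finish_job(), r.read_state()["t"])
E
```

```text
the job is handed in; nothing more can be done
the job is handed in; nothing more can be done
```

The red, yellow and blue punches are in the rests with one, two and three dots. Each was released before the next was picked up. The brass keeper is pushed down to its stop, and the job was handed in at about 37 s of the 72 s allowed.

- **Punches:** in the wrist-camera depth after closing, all three tips measured about 149 mm up the slope (home is 150 mm). Each was within 1 mm of its rest's centreline, with its top 35.5 mm above the board (home is 36 mm). Before the keeper came down, the tip and sleeve edges in the wrist pictures lay within 1–2 pixels of where they should be when home.
- **Keeper:** the bar's top measured level along its whole length, 4.4 mm above the hinge axis (closed is 5 mm). That is well under 0.1 rad from closed. It resisted a push of about 10 N, against the 1 to 2 N that moves it, so I take it to be at its stop.
- **Robot:** it was clear of everything at hand-in, with wrist force about 0.7 N.
- **Bowl, hammer and jar:** the arm stayed clear of all three. The pictures I viewed showed no contact or shift, but I did not measure their positions again at the end. The jar was out of view in the later pictures.
- **Disagreement between cameras:** in the 0.5 to 2.5 mm range, inside the 2 mm calibration or close to it.
- **Picture limit:** I reached the limit of 40 pictures while swinging the keeper, so the final checks rest on depth and colour data rather than on viewed pictures.

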